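Find the stamped parts crate and push it to the dispatch rail

TASK

Find which of the two parts crates on the casting bench carries the inspection stamp (a black ring with a cross) underneath: first the one on the robot's left, then the right one, press gently down on its near finger pull with the fingertips so that the crate tips up away from the rail until the pull is nearly down on the bench (past 55 degrees), hold it a moment for a look, and ease it back down flat without dropping it. Then push the stamped crate along the bench until its far pull is flush against the dispatch rail. Leave the other crate and the things around where they stand, and grip or lift nothing.

Things in the scene. Friction and masses are not known exactly. Their poses are not given: they have to be found in the camera images.
- crate_stamped: the crate with the stamp (about 105 mm across, on its bottom); it is the left or the right one. Open plywood box 136 mm deep (x), 150 wide (y), 68 high, loose, 0.3 to 0.5 kg. Along its near and its far end runs an aluminium finger pull, 140 long: a ledge sticking out 22 at 72 mm height with a raised lip. 180 mm over the pulls. Origin: centre of the underside; x to the far pull (the one towards the rail), z up
- crate_plain: the crate without a stamp; the same as crate_stamped in all else. Both stand roughly square to the rail and well apart. Inside, castings are wedged fast; nothing inside stands higher than 35 mm
- crate_stamped_pull (a point): middle of the top of the lip (6 wide, 8 above the ledge) of the stamped crate's near pull: 87 mm from its origin along -x, 80 up. Pressed down here (11 to 18 N, then less) the crate rocks about the bottom edge of its near wall, 68 from the origin. The pull swings down and back, away from the rail; the fingertip must follow. Over 60 N is too hard
- crate_plain_pull (a point): the same point of the crate without a stamp, which rocks in the same way. At 71 degrees the pull meets the bench; let go at any angle, the crate falls back flat, so the finger must lead it down along the same arc. Tipped up, its underside faces the rail
- crate_stamped_front (a point): middle of the outer face of the stamped crate's far pull: 90 mm from its origin along +x, 69 mm up. Pushed level at its near pull (outer face 90 mm from the origin along -x, 66 to 80 mm up) the crate slides without tipping; friction on the bench 0.5 to 0.7. One finger lets it turn; two spread along the pull keep it square; 15 N more than sliding seats it
- crate_plain_front (a point): the same point on the crate without a stamp
- rail: dispatch rail: straight aluminium bar 600 mm long, 20 thick, 42 to 78 mm above the bench, on feet beyond the crates; fixed and rigid, it runs slantwise across the bench. Origin: on the bench under the bar's middle; y along the bar, x away from the crates. Its face towards the crates lies 10 mm from the origin on the -x side
- rapping_block_mid (a point): plain wooden block, 95 mm long, 36 wide, 45 high, lying to the right of the crates
- brush_mid (a point): hand brush with wooden handle, about 170 mm long, 20 mm high, lying between the crates on the robot's side
- sprue_pin_mid (a point): tapered turned wooden pin standing upright, 34 mm across at the top, 90 mm high, between the near ends of the crates
- parting_jar_mid (a point): closed jar, 60 mm across, 100 mm high, to the left of the crates
- flask_mid (a point): empty square aluminium moulding frame, 130 x 174 mm, 40 mm high, to the right of the crates
- rammer_mid (a point): turned wooden rammer standing upright, 52 mm across at the foot, 145 mm high, to the right of the crates
Mind the look-alikes: they are no part of the job. Leave any green look-alike of the crate_stamped alone.

How it is judged:
On the way, in this order (a step that is already met when the one before it is completed fails the run):
1. the left crate is tipped up, with both crates still away from the rail (((angle between crate_stamped's own z axis and vertical above 0.96 rad and x of each of crate_stamped_front, crate_plain_front in the frame of rail below -0.02 m and world y of crate_stamped above 0.04 m) or (angle between crate_plain's own z axis and vertical above 0.96 rad and x of each of crate_stamped_front, crate_plain_front in the frame of rail below -0.02 m and world y of crate_plain above 0.04 m))), for 0.3 s.
2. the right crate is tipped up, with both crates still away from the rail (((angle between crate_stamped's own z axis and vertical above 0.96 rad and x of each of crate_stamped_front, crate_plain_front in the frame of rail below -0.02 m and world y of crate_stamped below 0.04 m) or (angle between crate_plain's own z axis and vertical above 0.96 rad and x of each of crate_stamped_front, crate_plain_front in the frame of rail below -0.02 m and world y of crate_plain below 0.04 m))), for 0.3 s.
3. the stamped crate lies flat and flush against the rail (x of crate_stamped_front in the frame of rail between -0.016 and 0 m and y of crate_stamped_front in the frame of rail between -0.27 and 0.27 m and angle between the x axis of crate_stamped and the x axis of rail, either way round below 0.07 rad and angle between crate_stamped's own z axis and vertical below 0.05 rad), for 0.2 s.
At the end, for the whole second after the job is handed in: Stamped crate flat (3 degrees), at rest, the middle of its far ledge within 6 mm of the rail's face, square to it within 4 degrees; other crate flat, at rest, within 50 mm of where it stood. Before: left, then right crate tipped past 55 degrees for 0.3 s (all of step 3 and linear speed of each of crate_stamped, crate_plain below 0.01 m/s and angle between crate_plain's own z axis and vertical below 0.05 rad and distance of crate_plain from where it was at the start of the episode below 0.05 m); the robot touches nothing.
It fails at once if a crate is lifted off the bench (height (world z) of any of crate_stamped, crate_plain above 0.075 m or (height (world z) of crate_stamped above 0.025 m and angle between crate_stamped's own z axis and vertical below 0.2 rad) or (height (world z) of crate_stamped above 0.045 m and angle between crate_stamped's own z axis and vertical below 0.5 rad) or (height (world z) of crate_plain above 0.025 m and angle between crate_plain's own z axis and vertical below 0.2 rad) or (height (world z) of crate_plain above 0.045 m and angle between crate_plain's own z axis and vertical below 0.5 rad)).
It fails at once if a crate is gripped or pressed hard (more than 60 N between fingers and crate) (contact force between the fingers and crate_stamped above 60 N or contact force between the fingers and crate_plain above 60 N).
It fails at once if a crate is dropped back or knocked over (turns faster than 8 rad/s) (angular speed of any of crate_stamped, crate_plain above 8 rad/s).
It fails at once if a bystander is moved more than 20 mm (distance of any of rapping_block_mid, brush_mid, sprue_pin_mid, parting_jar_mid, flask_mid, rammer_mid from where it was at the start of the episode above 0.02 m).
It also fails if it takes over 72 s, if anything falls off the work surface, if the arm or the gripper's body presses on something with over 40 N, if the wrist force passes 120 N, or if a joint passes its speed limit or range.

ROBOT

A 7-joint arm with a two-finger parallel gripper is mounted at the origin on the work surface. World frame = base frame: x ahead of the robot, y to its left, z up, the work surface at z = 0. Lengths are in m, angles in rad, forces in N, time in s.
With the tool pointing down it reaches from about 0.4 to 0.925 m from the base axis. Payload 5.6 kg.
Tool frame: the origin (TCP) lies at the very end of the fingers, on their centre line; the grasp point (between the pads) lies 19 mm behind it (grip_point_offset is the distance from the TCP to the grasp point, in m); z points along the fingers, y is the direction in which the jaws open and shut (so a half turn about z gives the same grasp; the last joint's range is limited). The gripper opens to 85 mm and grips with 20 to 120 N. Pads are 22 mm wide; open, the fingers measure 114 mm over their backs; the gripper's body (76 mm by 85 mm) begins 54 mm behind the grasp point. The pads swing forward as they close: fully open they stand 13 mm farther back than shut.
Start: joints at [-0.043, 0.468, -0.012, 1.603, 0.006, 1.071, -0.056], TCP at [0.65, -0, 0.231] pointing down, gripper open.
Joint ranges: [-2.53, 2.53], [-0.31, 2.02], [-1.57, 1.55], [0.28, 2.44], [-1.29, 4.43], [0.15, 1.84], [-2.92, 2.92]. Speed limits (rad/s): [2.57, 2.57, 3.14, 3.14, 3.14, 3.14, 3.14].

INTERFACE

Orientations are given as a unit quaternion [x, y, z, w].
In Python, from workcell import get_obs, read_camera, hand_in, masks_of, mark_of, grip_point_offset gives the robot as it stands.
- The arm moves only by the shell command python3 -m pendant 'ROWS' [OPENING] [FORCE]. ROWS is JSON, a list of rows, each an object of numbers: "x", "y", "z": the shift along the world's x, y, z in mm; "turn": the turn about the world's z in rad. In form: [{"x": .., "y": .., "z": .., "turn": ..}, ...]. A call has 1 to 5 rows; each row shifts and turns the commanded pose from where the row before left it; what a row does not reach is not made up. A row lasts 1/8 s, in which the tool goes at most 62.5 mm and 10.7 degrees, less where a joint would pass 70% of its speed; a pose out of reach is approached as far as the arm can. A call is refused whole if a number of a shift passes 62.5 or a number of a turn 0.188, either way. A call with a gripper value outside its range is refused whole. OPENING is the finger opening in mm, from 0 to 85.4, set as the call begins (- or left out, the last holds). The fingers move at their own pace and stop on an object; FORCE is the grip in N (left out, the last holds). Time passes only in rows, so rows that do not move let the fingers close. It gives the time, the measured TCP pose, the force and the opening at its end, in the units of the state.
- get_obs(): the state, without advancing time (a new reading comes with each control period).
- read_camera(name): name is "scene" or "side" or "wrist"; returns a dict with "pixels" (420x560x3 uint8, red, green, blue), "depth" (420x560 float32, m along the optical axis (not along the pixel's ray), 0 where there is no reading), "fx", "fy", "cx", "cy" (pixels), "eye" and "orientation" of the camera in the world. Camera axes: x right, y up, looking along -z (the intrinsics and any distortion apply to the point x, -y, -z); pixel columns grow to the right and rows downward; lengths in m; the calibration is good to about 2 mm. The wrist camera is an equidistant fisheye: a pixel r from the principal point sees the ray r / f radians off the axis. A picture is of the moment at which its call begins.
- hand_in(): hands the job in, once; it reports no verdict.
Trained networks look in a picture, given as the dict that the camera call returned (one of the last four; its "shot" number tells which), for a name from the list of things; names that differ only in an ending like _2 or _b are one class to them, and where a whole thing is asked for, a point or a joint stands for the part that bears it (a point fixed in the world has none). Each returns a list of dicts, best first, with "conf" (0 to 1); they miss things now and then, are a little off and sometimes report something else, mostly with a low value. They report only what shows in the picture. A call takes as long as a camera call. They do not tell look-alikes from the thing itself.
- masks_of(name, picture): "pixels" (420x560 bool, what is visible of it) and "pixel" ([column, row] in pixels, amid what is visible of it).
- mark_of(name, picture): "pixel" ([column, row] in pixels: a listed point, or the origin of a listed thing).
The state is a dict: "time": time; "q": joint angles; "dq": joint speeds; "joint_torque": joint torques, N m; "tool_pos": TCP position; "orientation": TCP orientation; "ft_force": force on the tool from outside, world axes, zero at the start; "ft_torque": the same for the moment, N m; "opening": finger opening in m.
Only numpy, scipy, OpenCV 4.12 (cv2) and the standard library are available. Lean on these libraries where they do the work, as an engineer would, in place of code of your own. Each camera call takes 0.05 s, during which the arm holds its last target.

## Working session

There is one attempt and no reset: what is moved stays moved. The work goes in short steps, Python scripts to look and compute and a shell command to move; the robot and the scene stay as the last step left them, time stands still between calls to the robot, and variables do not carry over. Pictures are saved under pics/ and viewed, and the job is handed in when it is done.

```bash
ls; mkdir -p pics; cat > h.py <<'E'
import numpy as np, cv2
from scipy.spatial.transform import Rotation as R
from workcell import *
def save(p,n): cv2.imwrite('pics/'+n,cv2.cvtColor(p['pixels'],cv2.COLOR_RGB2BGR))
def ray(p,u,v):
    return np.array([(u-p['cx'])/p['fx'],-(v-p['cy'])/p['fy'],-1.0])
def W(p,u,v,d=None):
    if d is None: d=p['depth'][int(round(v)),int(round(u))]
    return np.array(p['eye'])+R.from_quat(p['orientation']).apply(ray(p,u,v)*d)
def atz(p,u,v,z):
    e=np.array(p['eye']); r=R.from_quat(p['orientation']).apply(ray(p,u,v)); return e+r*(z-e[2])/r[2]
E
python3 - <<'E'
from h import *
o=get_obs(); print(o['time'],o['tool_pos'],o['orientation'],o['ft_force'],o['opening'],grip_point_offset)
for n in ['scene','side']:
    p=read_camera(n); save(p,n+'0.png'); print(n,p['eye'],p['orientation'],p['fx'],p.get('cx'),p['cy'])
    for t in ['crate_stamped_pull','crate_plain_pull','crate_stamped_front','crate_plain_front','rail','crate_stamped','crate_plain','rapping_block_mid','brush_mid','sprue_pin_mid','parting_jar_mid','flask_mid','rammer_mid']:
        for m in mark_of(t,p)[:4]:
            print(t,np.round(m['pixel']),round(m['conf'],2),np.round(W(p,*m['pixel']),3))
E
```

```text
pics
0.0 [ 6.49422707e-01 -7.36888893e-05  2.30316988e-01] [ 7.07124452e-01  7.07088532e-01 -6.79351064e-04 -5.96537384e-04] [ 0.39476103  0.23878055 -1.28903614] 0.08567448830839534 0.0187
scene [1.10510287 0.57706085 0.96608019] [0.14533044 0.33610528 0.86147492 0.35181425] 515.714069347544 276.8839660079941 207.11209854745616
crate_stamped_pull [274. 195.] 0.58 [ 0.492 -0.034  0.078]
crate_stamped_pull [263.  90.] 0.58 [ 0.202 -0.376  0.073]
crate_plain_pull [364. 267.] 0.71 [0.453 0.224 0.006]
crate_stamped_front [316. 101.] 0.87 [ 0.141 -0.218  0.083]
crate_stamped_front [204. 217.] 0.72 [ 0.658 -0.094  0.08 ]
crate_plain_front [277. 280.] 0.64 [0.656 0.142 0.069]
crate_stamped [239. 224.] 0.95 [ 0.582 -0.063  0.02 ]
crate_plain [317. 290.] 0.69 [0.588 0.197 0.02 ]
rapping_block_mid [218. 174.] 0.45 [0.686 0.014 0.309]
brush_mid [348. 228.] 0.76 [0.397 0.128 0.017]
brush_mid [215. 172.] 0.68 [0.688 0.008 0.311]
sprue_pin_mid [304. 240.] 0.86 [0.531 0.102 0.06 ]
parting_jar_mid [444. 304.] 0.61 [0.468 0.423 0.088]
rammer_mid [154. 149.] 0.81 [ 0.602 -0.37   0.082]
side [0.4086390
[... 548 characters left out ...]
.92 [ 0.58  -0.058  0.021]
crate_stamped [381. 155.] 0.88 [ 0.173 -0.268  0.028]
crate_stamped [269. 227.] 0.59 [0.511 0.099 0.077]
crate_plain [238. 267.] 0.74 [0.59  0.201 0.022]
rapping_block_mid [275. 155.] 0.6 [ 0.522 -0.231  0.043]
brush_mid [310. 256.] 0.55 [0.393 0.143 0.014]
sprue_pin_mid [231. 174.] 0.52 [ 0.649 -0.103  0.073]
sprue_pin_mid [271. 229.] 0.5 [0.506 0.094 0.064]
sprue_pin_mid [241. 266.] 0.42 [0.582 0.197 0.023]
parting_jar_mid [286. 342.] 0.61 [0.439 0.437 0.086]
parting_jar_mid [181. 197.] 0.25 [ 0.807 -0.059  0.004]
flask_mid [315. 133.] 0.69 [ 0.395 -0.393  0.003]
rammer_mid [256. 116.] 0.94 [ 0.6   -0.374  0.086]
rammer_mid [316. 136.] 0.56 [ 0.389 -0.372  0.007]
```

View pics/scene0.png

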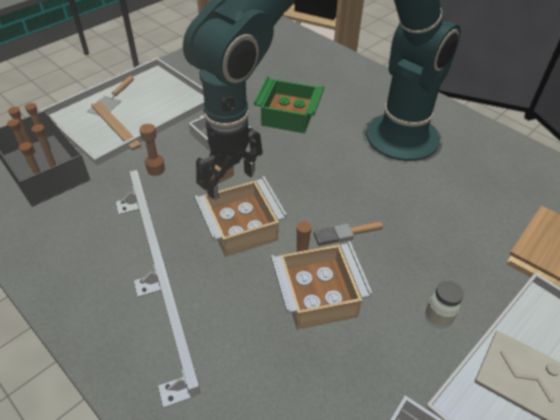

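View pics/side0.png

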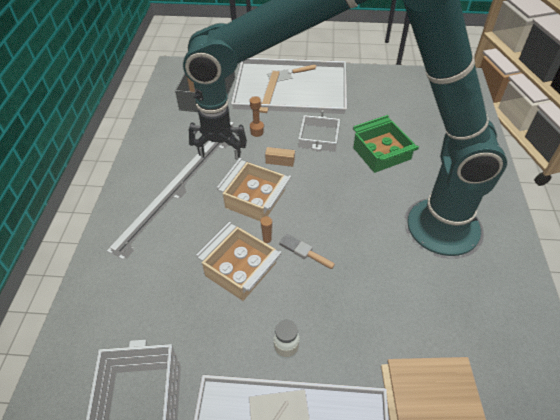

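The left crate is at scene px (317,287), about (0.59, 0.20). The right crate is at (240,215), about (0.58, -0.06). The green look-alike is at (290,103), about (0.17, -0.27), and gets left alone. Next I'll fit poses from depth.

```bash
cat >> h.py <<'E'
def cloud(p):
    v,u=np.mgrid[0:420,0:560]; d=p['depth']; ok=d>0
    c=np.stack([(u-p['cx'])/p['fx']*d,-(v-p['cy'])/p['fy']*d,-d],-1)
    return (R.from_quat(p['orientation']).apply(c.reshape(-1,3))+np.array(p['eye'])).reshape(420,560,3), ok
def top(ps,x0,x1,y0,y1,s=1000):
    # height map, px = (y1-y)*s , row=(x1-x)*s
    H=np.full((int((x1-x0)*s),int((y1-y0)*s)),-1.0)
    for p in ps:
        P,ok=cloud(p); Q=P[ok]
        m=(Q[:,0]>x0)&(Q[:,0]<x1)&(Q[:,1]>y0)&(Q[:,1]<y1)&(Q[:,2]<.16); Q=Q[m]
        r=((x1-Q[:,0])*s).astype(int).clip(0,H.shape[0]-1); c=((y1-Q[:,1])*s).astype(int).clip(0,H.shape[1]-1)
        np.maximum.at(H,(r,c),Q[:,2])
    return H
E
python3 - <<'E'
from h import *
for n in ['scene','side']:
    p=read_camera(n)
    H=top([p],.3,1.0,-.35,.45,1000)
    im=np.zeros(H.shape,np.uint8); im[H>=0]=np.clip(H[H>=0]*1600+30,0,255)
    im=cv2.cvtColor(cv2.applyColorMap(im,cv2.COLORMAP_JET),cv2.COLOR_BGR2RGB); im[H<-.5]=0
    for k in range(0,800,100): im[:, k]=255
    for k in range(0,700,100): im[k]=255
    save({'pixels':cv2.resize(im,(680,595))},'top_%s.png'%n)
    P,ok=cloud(p)
    for nm,cx,cy in [('L',.588,.2),('R',.58,-.06)]:
        m=ok&(abs(P[...,0]-cx)<.125)&(abs(P[...,1]-cy)<.105)&(P[...,2]>.066)&(P[...,2]<.09)
        Q=P[m][:,:2]; 
        if nm=='L': Q=Q[Q[:,1]>.122]
        r=cv2.minAreaRect((Q*1000).astype(np.float32)); print(n,nm,len(Q),r)
    m=ok&(P[...,0]>.66)&(P[...,2]>.068)&(P[...,2]<.09)&(P[...,0]<1.05)&(abs(P[...,1])<.4)
    print('rail',len(P[m]),cv2.minAreaRect((P[m][:,:2]*1000).astype(np.float32)))
E
```

```text
scene L 1702 ((585.8861083984375, 198.14222717285156), (152.4884033203125, 180.8208465576172), 58.87963104248047)
scene R 1297 ((574.6639404296875, -66.77153015136719), (153.17982482910156, 181.27049255371094), 68.87113952636719)
rail 2706 ((694.23974609375, -18.58740234375), (601.6497802734375, 267.40899658203125), 66.12616729736328)
side L 1069 ((583.8306274414062, 193.69509887695312), (152.1171875, 182.46815490722656), 58.92616653442383)
side R 856 ((572.2537841796875, -71.69825744628906), (153.0999298095703, 183.50897216796875), 68.25221252441406)
rail 1337 ((770.932861328125, -67.57684326171875), (574.005859375, 277.4535217285156), 84.33331298828125)
```

View pics/top_scene.png

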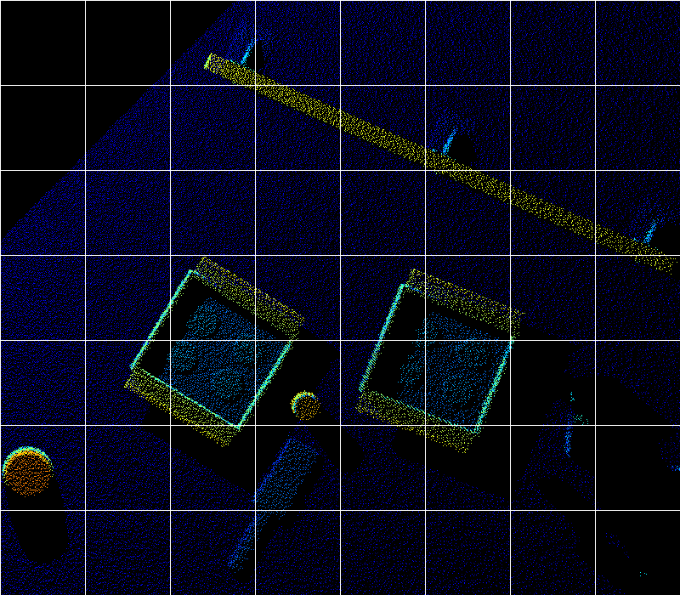

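View pics/top_side.png

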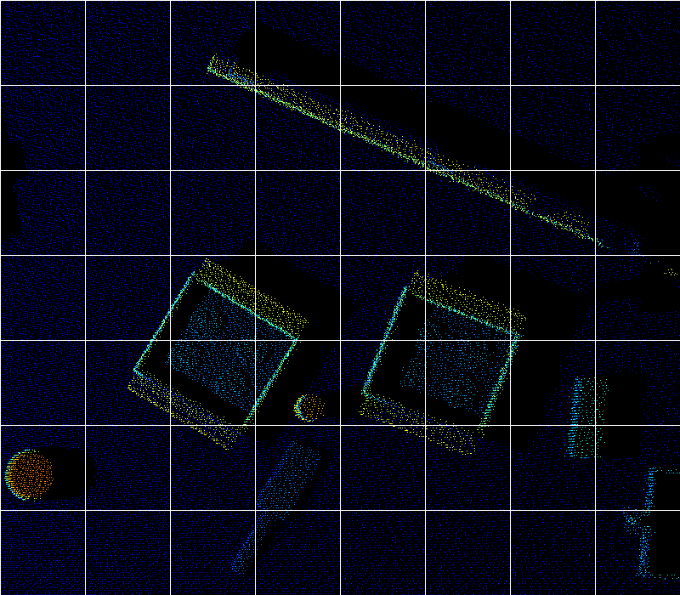

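```bash
python3 -m pendant '[{"x":-28,"y":48,"z":-10,"turn":0.171},{"x":-28,"y":48,"z":-10,"turn":0.171},{"x":-28,"y":48,"z":-10,"turn":0.171},{"x":-28,"y":48,"z":-10,"turn":0.171},{"x":-28,"y":49,"z":-10,"turn":0.171}]' 50; python3 -m pendant '[{"z":-20,"turn":0.171},{"z":-20},{"z":-20},{}]'
python3 - <<'E'
from h import *
o=get_obs(); T=R.from_quat(o['orientation']); print(o['tool_pos'],T.as_matrix().round(3)[:,1:],o['ft_force'],o['opening'])
ps=[read_camera(n) for n in ['scene','side','wrist']]
for p,n in zip(ps,['scene1.png','side1.png','wrist1.png']): save(p,n)
p=ps[1]['pixels'][170:330,170:350]; save({'pixels':cv2.resize(p,None,fx=4,fy=3.6)},'side1c.png')
E
```

```text
time: 2.12
tool_pos: [0.5092, 0.2423, 0.1813]
orientation: [0.348, 0.938, 0.0, 0.0]
ft_force: [1.2, -0.2, -0.1]
opening: 0.0501
[0.50923106 0.2422927  0.18134152] [[ 0.652  0.001]
 [ 0.758  0.   ]
 [ 0.001 -1.   ]] [ 1.20316994 -0.22004117 -0.07246196] 0.05006568753427459validation failed for argument at $[0]...
```

View pics/side1c.png

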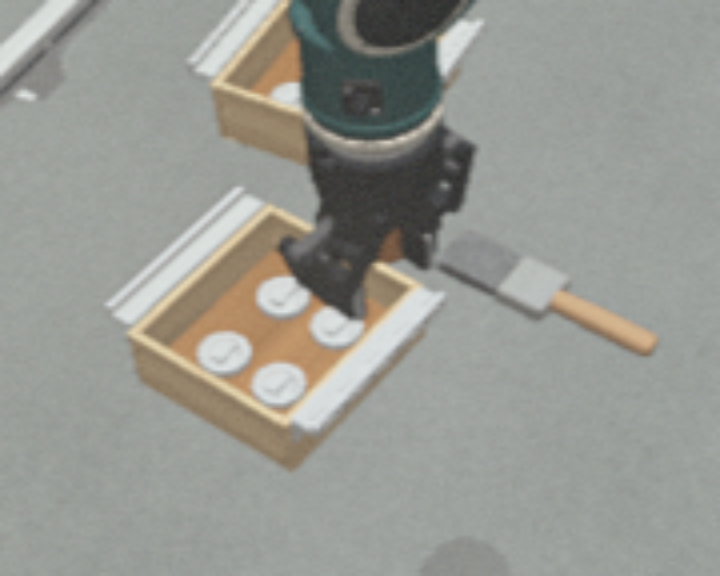

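View pics/wrist1.png

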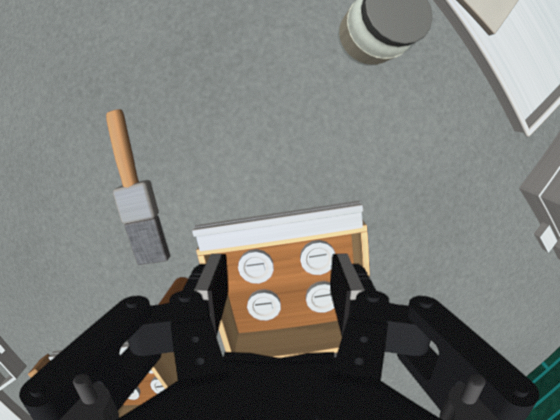

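Only the first call ran, because the empty row got the second one refused. The side view shows the open fingers over the left crate, with the lip line at wrist px (195,229)–(362,207).

```bash
python3 -m pendant '[{"z":-20,"turn":0.171},{"z":-20},{"z":-20},{"z":0}]'
cat >> h.py <<'E'
def Wf(p,u,v,z):
    # fisheye ray to plane z
    dx,dy=(u-p['cx'])/p['fx'],(v-p['cy'])/p['fy']; r=np.hypot(dx,dy); 
    c=np.array([dx/r*np.sin(r),-dy/r*np.sin(r),-np.cos(r)])
    w=R.from_quat(p['orientation']).apply(c); e=np.array(p['eye']); return e+w*(z-e[2])/w[2]
E
python3 - <<'E'
from h import *
o=get_obs(); T=R.from_quat(o['orientation']); print(o['tool_pos'],T.as_matrix().round(3)[:,1:],o['ft_force'],o['opening'])
p=read_camera('wrist'); save(p,'wrist2.png'); print(p['eye'],p['fx'],p['cx'],p['cy'])
q=read_camera('side');c=q['pixels'][190:310,190:310]; save({'pixels':cv2.resize(c,None,fx=5,fy=5,interpolation=2)},'side2c.png')
for n in ['crate_stamped_pull','crate_plain_pull']:
  for m in mark_of(n,p): print(n,m['pixel'],m['conf'],Wf(p,*m['pixel'],.08).round(4))
E
```

```text
[0.50774411 0.2442895  0.1810586 ] [[ 0.651 -0.001]
 [ 0.759  0.001]
 [-0.    -1.   ]] [ 1.04081344 -1.44775174 -0.33054079] 0.049760701097273034
[0.45287096 0.29276766 0.32296011] 325.19226210127806 278.782642225831 208.7118703656402
crate_plain_pull [276.2, 212.7] 0.62 [0.5088 0.2419 0.08  ]validation failed for argument at $[0]...
```

View pics/wrist2.png

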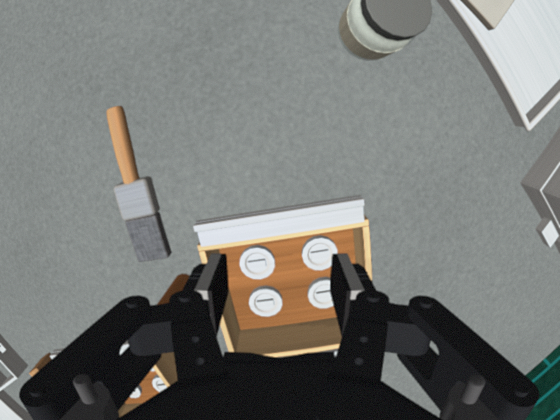

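View pics/side2c.png

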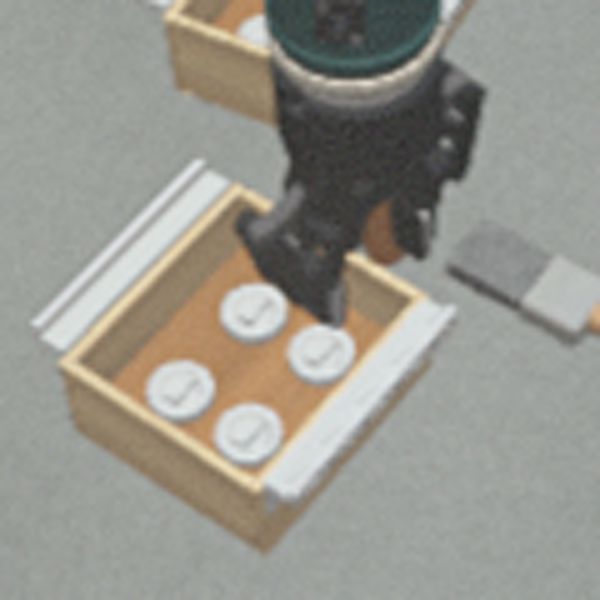

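Rows apparently need all four keys. The wrist camera's pull estimate (0.509, 0.242) agrees with my fit within 2 mm.

```bash
python3 -m pendant '[{"x":0,"y":0,"z":-20,"turn":0.166},{"x":0,"y":0,"z":-25,"turn":0},{"x":0,"y":-2,"z":-25,"turn":0},{"x":0,"y":0,"z":0,"turn":0}]'
python3 - <<'E'
from h import *
o=get_obs(); T=R.from_quat(o['orientation']); print(o['tool_pos'],T.as_matrix().round(3)[:,1:],o['ft_force'],o['opening'])
p=read_camera('wrist'); save(p,'wrist3.png'); 
for n in ['crate_stamped_pull','crate_plain_pull']:
  for m in mark_of(n,p): print(n,m['pixel'],m['conf'],Wf(p,*m['pixel'],.08).round(4))
E
```

```text
time: 2.98
tool_pos: [0.5097, 0.2368, 0.1098]
orientation: [0.273, 0.962, -0.001, -0.001]
ft_force: [-0.4, 0.2, 0.7]
opening: 0.0502
[0.50970889 0.23676038 0.10977689] [[ 0.525 -0.003]
 [ 0.851 -0.002]
 [-0.003 -1.   ]] [-0.44874506  0.23243395  0.66455834] 0.050181176958566165
crate_stamped_pull [25.9, 356.5] 0.96 [ 0.4898 -0.0347  0.08  ]
crate_plain_pull [281.9, 245.0] 0.7 [0.5108 0.2391 0.08  ]
```

View pics/wrist3.png

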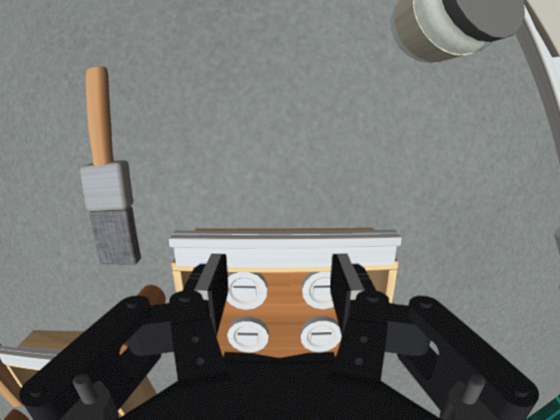

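```bash
python3 -m pendant '[{"x":-2,"y":2,"z":-20,"turn":0},{"x":0,"y":0,"z":-5,"turn":0},{"x":0,"y":0,"z":0,"turn":0}]'; python3 -m pendant '[{"x":0,"y":0,"z":-4,"turn":0},{"x":0,"y":0,"z":0,"turn":0}]';python3 -m pendant '[{"x":0,"y":0,"z":-3,"turn":0},{"x":0,"y":0,"z":0,"turn":0}]'
python3 -c "
from h import *
q=read_camera('side');c=q['pixels'][190:310,190:310]; save({'pixels':cv2.resize(c,None,fx=5,fy=5,interpolation=2)},'side4c.png')
q=read_camera('wrist');save(q,'wrist4.png')
for i in range(3): print(get_obs()['tool_pos']);read_camera('side')"
```

```text
time: 3.5
tool_pos: [0.5084, 0.241, 0.0869]
orientation: [0.272, 0.962, 0.0, 0.0]
ft_force: [0.3, 0.4, 0.4]
opening: 0.0496
time: 3.75
tool_pos: [0.5081, 0.2409, 0.0825]
orientation: [0.272, 0.962, 0.0, 0.0]
ft_force: [0.7, 0.8, 0.2]
opening: 0.0501
time: 4.0
tool_pos: [0.5079, 0.2409, 0.0791]
orientation: [0.271, 0.962, -0.0, -0.0]
ft_force: [-0.8, 0.2, 0.7]
opening: 0.0499
[0.5079811  0.24097347 0.07926619]
[0.50802807 0.2409927  0.07930817]
[0.50804792 0.24099485 0.07933824]
```

View pics/side4c.png

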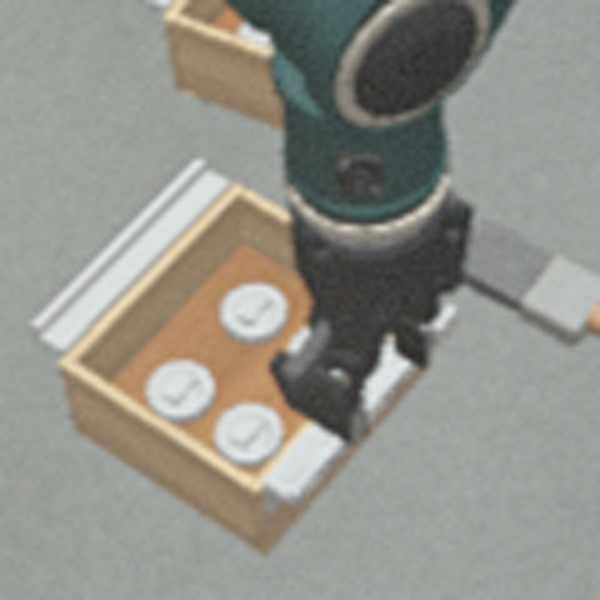

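View pics/wrist4.png

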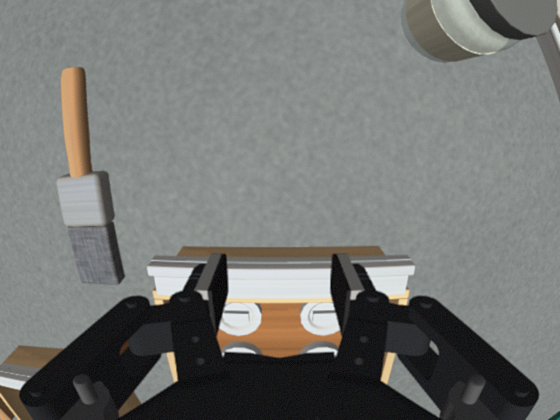

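```bash
for i in 1; do python3 -m pendant '[{"x":0,"y":0,"z":-3,"turn":0},{"x":0,"y":0,"z":0,"turn":0}]'; python3 -m pendant '[{"x":0,"y":0,"z":-3,"turn":0},{"x":0,"y":0,"z":0,"turn":0}]'; done
```

```text
time: 4.5
tool_pos: [0.5083, 0.2411, 0.077]
orientation: [0.271, 0.962, 0.0, 0.0]
ft_force: [-1.5, -0.9, 6.8]
opening: 0.0499
time: 4.75
tool_pos: [0.5082, 0.2413, 0.0766]
orientation: [0.271, 0.962, -0.0, 0.001]
ft_force: [-8.8, -4.8, 28.4]
opening: 0.0502
```

The force rose to 28 N without tipping, because the pull has to travel mostly backward at first and friction is holding it. I'll follow the arc instead.

```bash
python3 -m pendant '[{"x":-2.6,"y":1.5,"z":0,"turn":0},{"x":-2.6,"y":1.5,"z":0,"turn":0},{"x":0,"y":0,"z":0,"turn":0}]';  python3 -c "
from h import *
q=read_camera('side');c=q['pixels'][190:310,190:310]; save({'pixels':cv2.resize(c,None,fx=5,fy=5,interpolation=2)},'side5c.png')"
```

```text
time: 5.12
tool_pos: [0.5034, 0.2442, 0.0752]
orientation: [0.271, 0.962, 0.0, 0.001]
ft_force: [-3.4, -2.0, 15.9]
opening: 0.0497
```

View pics/side5c.png

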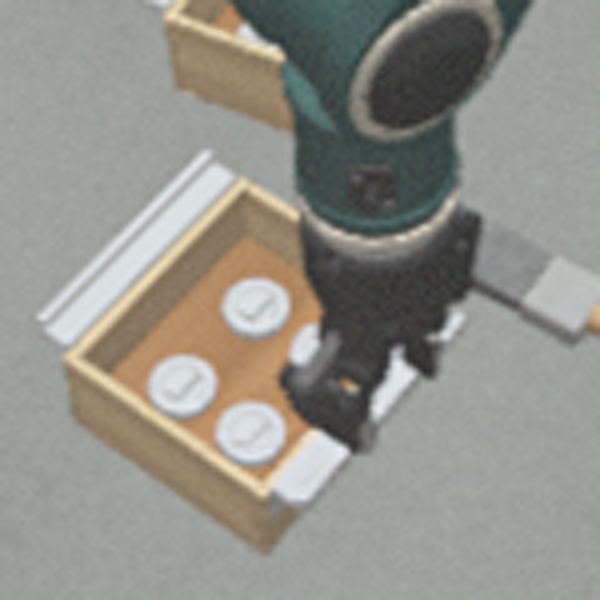

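```bash
python3 -m pendant '[{"x":-6.9,"y":4.2,"z":-2.7,"turn":0},{"x":-6.7,"y":4,"z":-3.5,"turn":0},{"x":-6.3,"y":3.8,"z":-4.3,"turn":0},{"x":0,"y":0,"z":0,"turn":0}]';  python3 -c "
from h import *
q=read_camera('side');c=q['pixels'][190:310,190:310]; save({'pixels':cv2.resize(c,None,fx=5,fy=5,interpolation=2)},'side6c.png')"
```

```text
time: 5.68
tool_pos: [0.4825, 0.2569, 0.0633]
orientation: [0.271, 0.963, 0.0, -0.0]
ft_force: [-2.3, 0.6, 8.8]
opening: 0.0499
```

View pics/side6c.png

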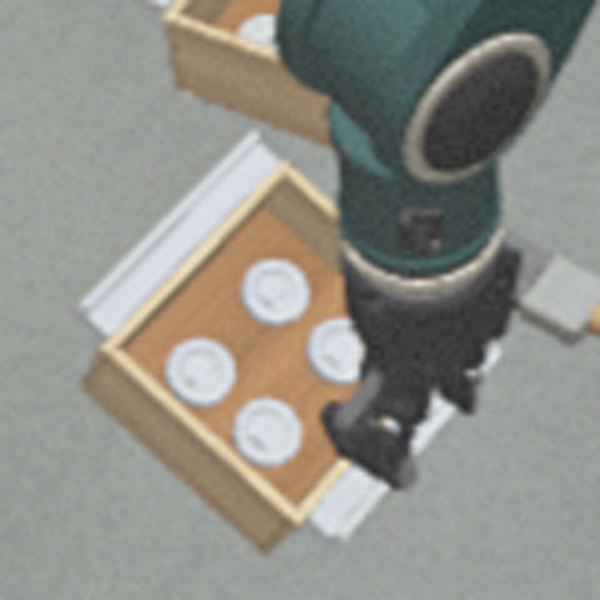

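Tipping nicely at about 24°, 9 N. Continuing.

```bash
python3 -m pendant '[{"x":-5.9,"y":3.6,"z":-5.1,"turn":0},{"x":-5.4,"y":3.2,"z":-5.7,"turn":0},{"x":-4.9,"y":2.9,"z":-6.4,"turn":0},{"x":0,"y":0,"z":0,"turn":0}]';  python3 -c "
from h import *
q=read_camera('side');c=q['pixels'][190:310,190:310]; save({'pixels':cv2.resize(c,None,fx=5,fy=5,interpolation=2)},'side7c.png')"
```

```text
time: 6.22
tool_pos: [0.4664, 0.2661, 0.0452]
orientation: [0.271, 0.963, 0.0, -0.0]
ft_force: [-1.2, 0.8, 4.5]
opening: 0.0499
```

View pics/side7c.png

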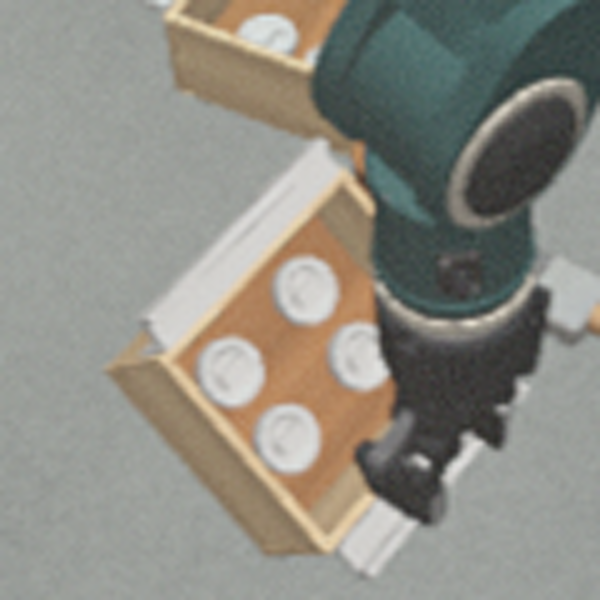

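```bash
python3 -m pendant '[{"x":-4.3,"y":2.6,"z":-6.9,"turn":0},{"x":-3.6,"y":2.2,"z":-7.4,"turn":0},{"x":-2.9,"y":1.8,"z":-7.4,"turn":0},{"x":0,"y":0,"z":0,"turn":0}]';  python3 -c "
from h import *
q=read_camera('side');save(q,'side8.png');
p=read_camera('scene'); save(p,'scene8.png'); P,ok=cloud(q)
print(get_obs()['tool_pos'],get_obs()['ft_force'])"
```

```text
time: 6.78
tool_pos: [0.4552, 0.2716, 0.0229]
orientation: [0.271, 0.962, -0.001, -0.001]
ft_force: [-0.2, -0.8, 1.6]
opening: 0.0501
[0.45561631 0.27172725 0.02355248] [-1.28320961 -0.56505854  1.71914736]
```

View pics/side8.png

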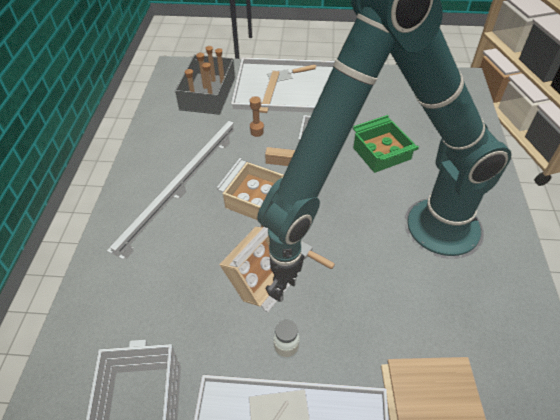

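View pics/scene8.png

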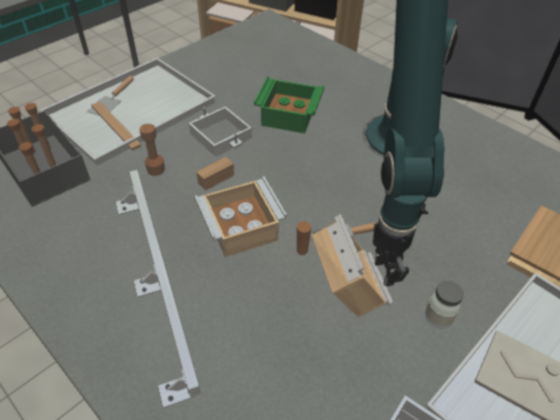

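```bash
cat >> h.py <<'E'
def tilt(p,mask):
    P,ok=cloud(p); Q=P[mask&ok]; c=Q.mean(0); 
    for _ in range(5):
        u,s,vt=np.linalg.svd(Q-c,full_matrices=False); n=vt[2]; d=(Q-c)@n; k=abs(d)<max(.003,np.median(abs(d))*2); Q=Q[k]; c=Q.mean(0)
    return n,len(Q),c
E
python3 -c "
from h import *
p=read_camera('scene'); c=p['pixels'][200:330,280:420]; save({'pixels':cv2.resize(c,None,fx=4.5,fy=4.5,interpolation=2)},'scene9c.png')
m=np.zeros((420,560),bool); cv2_m=np.zeros((420,560),np.uint8); cv2.fillPoly(cv2_m,[np.array([[322,243],[335,250],[358,300],[345,295]])],1)
n,k,c=tilt(p,cv2_m>0); print(n,k,c,np.degrees(np.arccos(abs(n[2]))))
"
```

```text
[-0.84802246  0.38732209  0.36171744] 460 [0.57993403 0.24297407 0.12603187] 68.79429287161483
```

View pics/scene9c.png

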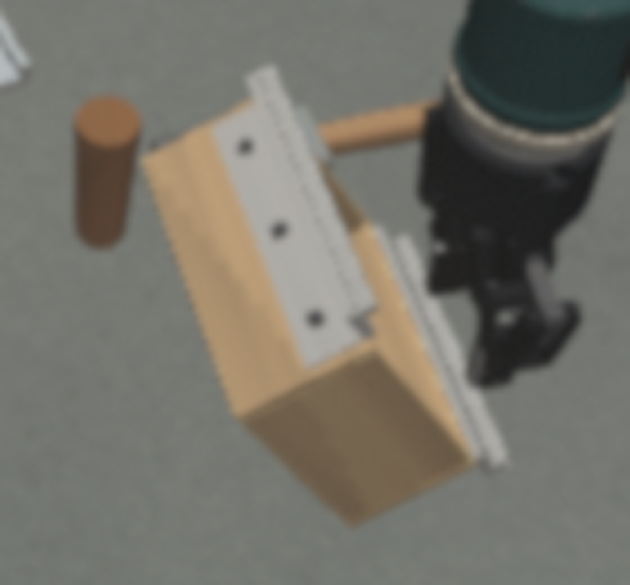

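```bash
python3 -c "
from h import *
p=read_camera('scene')
for poly in ([[160,170],[212,135],[300,365],[245,405]],[[225,130],[250,115],[350,330],[310,355]],[[255,415],[370,355],[455,460],[355,515]]):
  cm=np.zeros((420,560),np.uint8); cv2.fillPoly(cm,[(np.array(poly)/4.5+[280,200]).astype(int)],1)
  n,k,c=tilt(p,cm>0); print(n.round(3),k,c.round(3))
w=read_camera('wrist'); save(w,'wrist9.png')
m=masks_of('crate_stamped',p); print([(x['conf'],x['pixel']) for x in m]); m=masks_of('crate_plain',p); print([(x['conf'],x['pixel']) for x in m])
"
```

```text
[ 0.448 -0.278  0.849] 805 [0.572 0.21  0.129]
[-0.471  0.291 -0.833] 412 [0.551 0.223 0.145]
[ 0.521  0.853 -0.002] 874 [0.572 0.293 0.084]
[(0.77, [286.2, 107.2])]
[(0.93, [347.1, 267.2])]
```

View pics/wrist9.png

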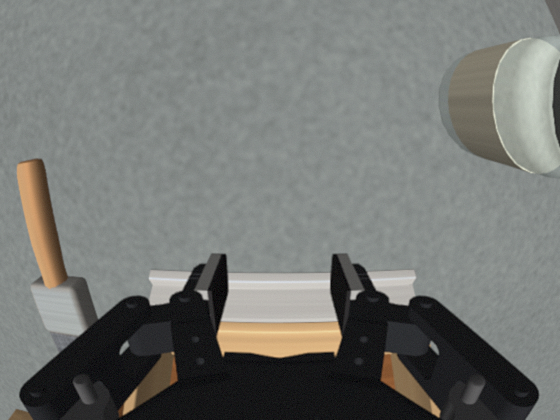

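Measured from the far-wall normal, the tilt is about 57.5° and the yaw -31.4°. The scene camera sees only the far wall and the side, since the underside is just out of its line of sight. I'll go a few degrees further, hold, and check whether any of the underside comes into view.

```bash
python3 -m pendant '[{"x":-1.2,"y":0.7,"z":-4,"turn":0},{"x":-0.8,"y":0.5,"z":-4,"turn":0},{"x":0,"y":0,"z":0,"turn":0},{"x":0,"y":0,"z":0,"turn":0},{"x":0,"y":0,"z":0,"turn":0}]';  python3 -c "
from h import *
p=read_camera('scene'); c=p['pixels'][200:330,280:420]; save({'pixels':cv2.resize(c,None,fx=4.5,fy=4.5,interpolation=2)},'scene10c.png')
for poly in ([[170,175],[212,145],[295,345],[250,390]],):
  cm=np.zeros((420,560),np.uint8); cv2.fillPoly(cm,[(np.array(poly)/4.5+[280,200]).astype(int)],1)
  n,k,c=tilt(p,cm>0); print(n.round(3),k,c.round(3), np.degrees(np.arcsin(abs(n[2]))))
"
```

```text
time: 7.75
tool_pos: [0.4538, 0.2735, 0.0159]
orientation: [0.271, 0.962, -0.0, -0.0]
ft_force: [0.1, -0.0, -0.6]
opening: 0.0502
[ 0.829 -0.531 -0.175] 358 [0.555 0.198 0.105] 10.10634490678848
```

View pics/scene10c.png

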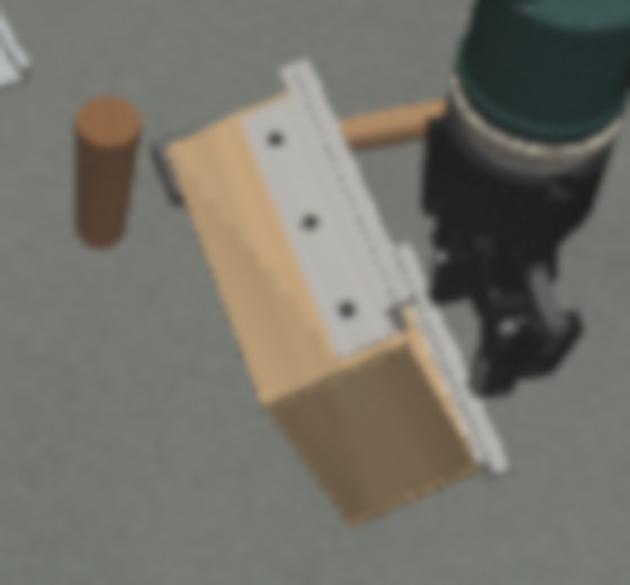

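```bash
python3 -c "
from h import *
p=read_camera('scene'); q=read_camera('side')
for poly in ([[182,155],[240,125],[325,350],[268,392]],[[250,125],[285,105],[385,330],[345,345]]):
  cm=np.zeros((420,560),np.uint8); cv2.fillPoly(cm,[(np.array(poly)/4.5+[280,200]).astype(int)],1)
  n,k,c=tilt(p,cm>0); print(n.round(3),k,c.round(3), np.degrees(np.arcsin(abs(n[2]))))
c=q['pixels'][190:310,190:310]; save({'pixels':cv2.resize(c,None,fx=5,fy=5,interpolation=2)},'side10c.png')
"
```

```text
[-0.369  0.225 -0.902] 832 [0.56  0.214 0.133] 64.39093895449692
[ 0.35  -0.214  0.912] 517 [0.537 0.229 0.147] 65.80055987910387
```

View pics/side10c.png

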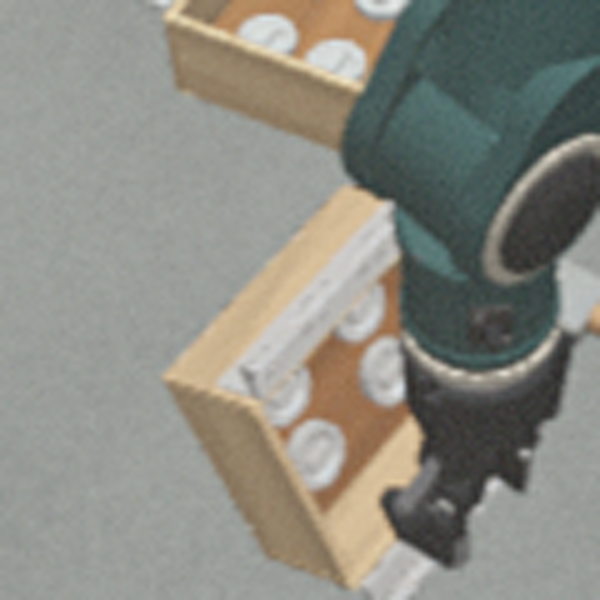

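Left tipped to 65° and held over 1 s. Now easing it back along the same arc.

```bash
python3 -m pendant '[{"x":0.8,"y":-0.5,"z":4,"turn":0},{"x":1.2,"y":-0.7,"z":4,"turn":0},{"x":2.9,"y":-1.8,"z":7.4,"turn":0},{"x":0,"y":0,"z":0,"turn":0}]'; python3 -m pendant '[{"x":3.6,"y":-2.2,"z":7.4,"turn":0},{"x":4.3,"y":-2.6,"z":6.9,"turn":0},{"x":4.9,"y":-2.9,"z":6.4,"turn":0},{"x":0,"y":0,"z":0,"turn":0}]'; python3 -c "
from h import *
q=read_camera('side')
c=q['pixels'][190:310,190:310]; save({'pixels':cv2.resize(c,None,fx=5,fy=5,interpolation=2)},'side11c.png')
"
```

```text
time: 8.4
tool_pos: [0.4595, 0.2706, 0.0322]
orientation: [0.272, 0.962, 0.001, 0.001]
ft_force: [-0.1, -0.3, 2.0]
opening: 0.0497
time: 8.9
tool_pos: [0.472, 0.2627, 0.0531]
orientation: [0.272, 0.962, 0.0, 0.0]
ft_force: [-4.1, -0.2, 5.8]
opening: 0.0502
```

View pics/side11c.png

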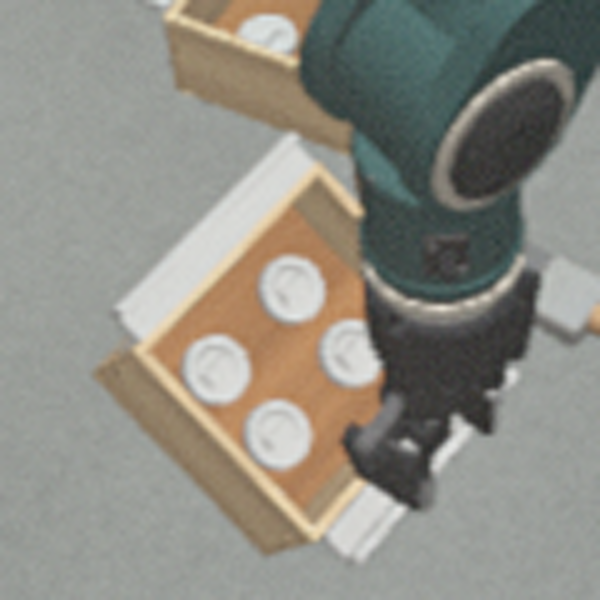

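```bash
python3 -m pendant '[{"x":5.2,"y":-3.1,"z":5.7,"turn":0},{"x":5.7,"y":-3.5,"z":5.1,"turn":0},{"x":6.1,"y":-3.7,"z":4.3,"turn":0},{"x":0,"y":0,"z":0,"turn":0}]'; python3 -m pendant '[{"x":6.5,"y":-3.9,"z":3.5,"turn":0},{"x":6.9,"y":-4.2,"z":2.7,"turn":0},{"x":3,"y":-2,"z":1,"turn":0},{"x":0,"y":0,"z":0,"turn":0}]'; python3 -c "
from h import *
q=read_camera('side')
c=q['pixels'][190:310,190:310]; save({'pixels':cv2.resize(c,None,fx=5,fy=5,interpolation=2)},'side12c.png')
"
```

```text
time: 9.45
tool_pos: [0.4901, 0.2516, 0.0688]
orientation: [0.272, 0.962, 0.0, 0.001]
ft_force: [-3.8, -1.9, 9.8]
opening: 0.0498
time: 9.95
tool_pos: [0.5073, 0.2409, 0.0766]
orientation: [0.272, 0.962, -0.0, 0.002]
ft_force: [-2.4, -4.5, 14.8]
opening: 0.0501
```

View pics/side12c.png

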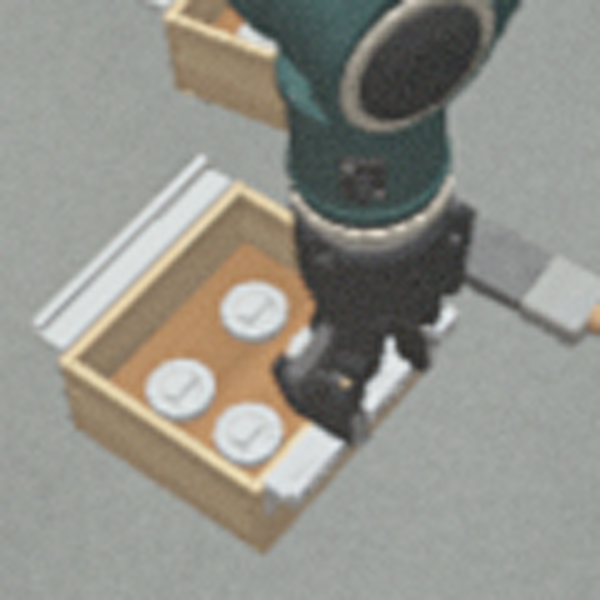

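```bash
python3 -m pendant '[{"x":0,"y":0,"z":4,"turn":0},{"x":0,"y":0,"z":6,"turn":0},{"x":0,"y":0,"z":30,"turn":0},{"x":0,"y":0,"z":30,"turn":0}]'; python3 -m pendant '[{"x":-12,"y":-55,"z":0,"turn":0.044},{"x":-12,"y":-55,"z":0,"turn":0.044},{"x":-12,"y":-55,"z":0,"turn":0.044},{"x":-12,"y":-55,"z":0,"turn":0.044},{"x":-13,"y":-55,"z":0,"turn":0}]' 0; python3 -m pendant '[{"x":0,"y":-44,"z":0,"turn":0},{"x":0,"y":0,"z":0,"turn":0}]'; python3 -c "
from h import *
for n in ['scene','side']:
    p=read_camera(n); save(p,n+'13.png')
    P,ok=cloud(p)
    for nm,cx,cy in [('L',.588,.2),('R',.58,-.06)]:
        m=ok&(abs(P[...,0]-cx)<.125)&(abs(P[...,1]-cy)<.105)&(P[...,2]>.066)&(P[...,2]<.09)
        Q=P[m][:,:2]; 
        if nm=='L': Q=Q[Q[:,1]>.122]
        else: Q=Q[(Q[:,0]>.5)|(Q[:,1]>-.03)]
        print(n,nm,len(Q),cv2.minAreaRect((Q*1000).astype(np.float32)))
w=read_camera('wrist'); save(w,'wrist13.png')
for n in ['crate_stamped_pull','crate_plain_pull']:
  for m in mark_of(n,w): print(n,m['pixel'],m['conf'],Wf(w,*m['pixel'],.08).round(4))
"
```

```text
time: 10.5
tool_pos: [0.5049, 0.2421, 0.1448]
orientation: [0.271, 0.962, -0.0, -0.0]
ft_force: [-0.0, 0.7, 0.4]
opening: 0.0498
time: 11.12
tool_pos: [0.4438, -0.0346, 0.1446]
orientation: [0.186, 0.983, 0.0, 0.0]
ft_force: [0.8, -0.4, -0.1]
opening: -0.0001
time: 11.38
tool_pos: [0.4438, -0.0804, 0.1445]
orientation: [0.189, 0.982, -0.001, 0.0]
ft_force: [0.6, 0.7, -0.0]
opening: -0.0002
scene L 1685 ((586.060302734375, 197.5106658935547), (151.6754150390625, 181.49266052246094), 58.861785888671875)
scene R 1084 ((574.5396118164062, -66.0555191040039), (154.59742736816406, 181.86865234375), 68.55805206298828)
side L 1054 ((583.5294189453125, 193.18643188476562), (151.63253784179688, 181.84274291992188), 58.23951721191406)
side R 717 ((572.7415771484375, -70.29991912841797), (154.88967895507812, 182.87179565429688), 67.92404174804688)
crate_stamped_pull [349.7, 270.0] 0.85 [ 0.4958 -0.0409  0.08  ]
```

View pics/scene13.png

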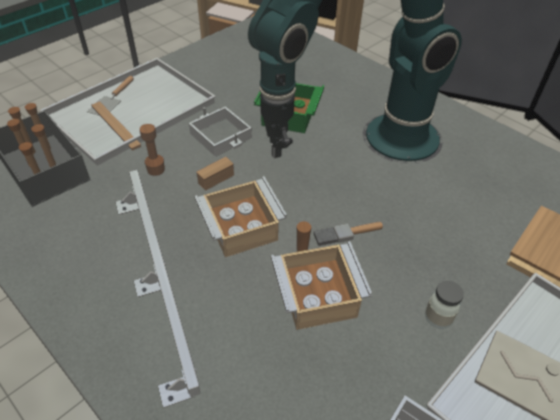

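View pics/wrist13.png

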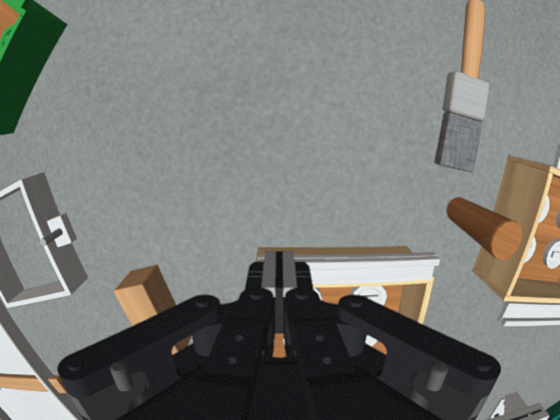

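```bash
python3 -m pendant '[{"x":0,"y":0,"z":-40,"turn":0},{"x":0,"y":0,"z":-40,"turn":0},{"x":6,"y":-2,"z":0,"turn":0},{"x":6,"y":-2,"z":0,"turn":0},{"x":0,"y":0,"z":0,"turn":0}]'; python3 -m pendant '[{"x":7,"y":-2,"z":0,"turn":0},{"x":7,"y":-2,"z":0,"turn":0},{"x":7,"y":-1,"z":0,"turn":0},{"x":7,"y":-1,"z":0,"turn":0},{"x":0,"y":0,"z":0,"turn":0}]'; cat >> h.py <<'E'
def fitR(cx=.58,cy=-.06,h=.13,excl=None):
    for n in ['scene','side']:
        p=read_camera(n); P,ok=cloud(p)
        m=ok&(np.hypot(P[...,0]-cx,P[...,1]-cy)<h)&(P[...,2]>.066)&(P[...,2]<.09)
        o=get_obs()['tool_pos']; m&=np.hypot(P[...,0]-o[0],P[...,1]-o[1])>.06
        m&=np.hypot(P[...,0]-.515,P[...,1]-.092)>.035
        m=cv2.erode(m.astype(np.uint8),np.ones((2,2)))>0
        print(n,m.sum(),cv2.minAreaRect((P[m][:,:2]*1000).astype(np.float32)))
    return p
E
python3 -c "
from h import *
p=fitR(); c=p['pixels'][120:260,170:350]; save({'pixels':cv2.resize(c,None,fx=4,fy=4,interpolation=2)},'side14c.png')"
```

```text
time: 12.25
tool_pos: [0.458, -0.0807, 0.0659]
orientation: [0.186, 0.983, 0.0, 0.002]
ft_force: [-0.3, -0.2, 0.6]
opening: 0.0001
time: 12.88
tool_pos: [0.4854, -0.0867, 0.0644]
orientation: [0.186, 0.983, 0.0, 0.001]
ft_force: [0.7, 0.7, -0.4]
opening: -0.0
scene 728 ((598.3704833984375, -65.01184844970703), (147.16717529296875, 180.23934936523438), 71.19094848632812)
side 456 ((594.4672241210938, -68.55290222167969), (150.48023986816406, 177.9279022216797), 71.73297882080078)
```

View pics/side14c.png

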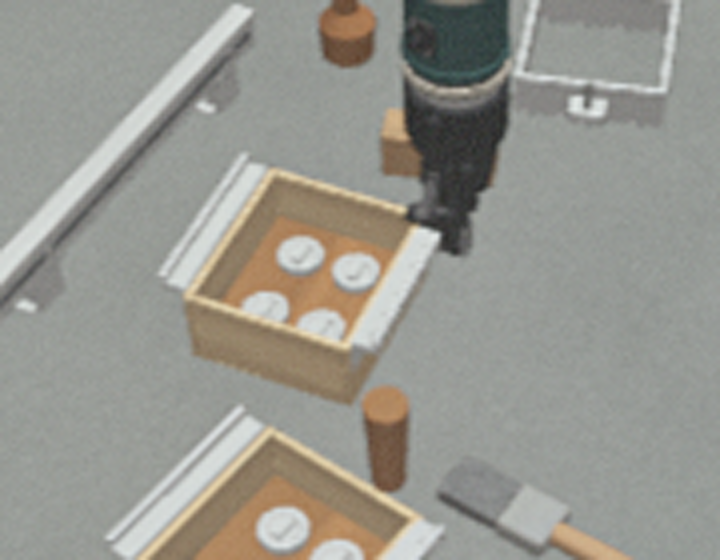

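```bash
cat >> h.py <<'E'
def lip(cx=.6,cy=-.065,yaw=-20.):
    """far ledge/lip outer line: points z .066-.09 with local x>0.06; returns centre and yaw"""
    for n in ['scene','side']:
        p=read_camera(n); P,ok=cloud(p); y=np.radians(yaw)
        for _ in range(4):
            ex=np.array([np.cos(y),np.sin(y)]); ey=np.array([-ex[1],ex[0]])
            D=P[...,:2]-[cx,cy]; a=D@ex; b=D@ey
            m=ok&(a>.055)&(a<.115)&(abs(b)<.09)&(P[...,2]>.062)&(P[...,2]<.09)
            Q=P[m][:,:2].astype(np.float32)*1000
            (c,s,ang)=cv2.minAreaRect(Q); 
            if s[0]>s[1]: ang=ang-90   # long side dir -> yaw
            while ang<-45: ang+=90
            while ang>45: ang-=90
            y=np.radians(ang); 
        ex=np.array([np.cos(y),np.sin(y)]); ey=np.array([-ex[1],ex[0]])
        D=P[...,:2]-[cx,cy]; a=D@ex;b=D@ey
        b0=np.percentile(b[m],[1,99]); a1=np.percentile(a[m],99)
        front=np.array([cx,cy])+ex*a1+ey*b0.mean()
        print(n,len(Q),'size',np.round(s),'yaw',round(ang,1),'front',front.round(4),'origin',(front-ex*.09).round(4))
E
python3 -c "
from h import *
lip()
print('left'); lip(.585,.196,-31)"
```

```text
scene 609 size [152.  36.] yaw -20.5 front [ 0.6845 -0.0968] origin [ 0.6002 -0.0653]
side 420 size [154.  34.] yaw -19.4 front [ 0.6819 -0.0996] origin [ 0.597  -0.0697]
left
scene 810 size [150.  36.] yaw -30.6 front [0.6641 0.1512] origin [0.5866 0.1971]
side 590 size [153.  36.] yaw -30.9 front [0.6615 0.1468] origin [0.5843 0.193 ]
```

The right crate slid about 25 mm but barely turned (-21.5° to -20°). To see its underside from the scene camera I need a yaw of about 0, so I'll push the far pull's left end backward. That adds turn in the same sense and undoes the shift.

```bash
python3 -m pendant '[{"x":-12,"y":3,"z":20,"turn":0},{"x":0,"y":0,"z":60,"turn":0},{"x":62,"y":8,"z":0,"turn":0},{"x":62,"y":8,"z":0,"turn":0},{"x":62,"y":8,"z":0,"turn":0}]'; python3 -m pendant '[{"x":60,"y":8,"z":0,"turn":0},{"x":9,"y":2,"z":0,"turn":0},{"x":0,"y":0,"z":-40,"turn":0},{"x":0,"y":0,"z":-39,"turn":0},{"x":0,"y":0,"z":0,"turn":0}]'; python3 -c "
from h import *
p=read_camera('side');save(p,'side15.png'); c=p['pixels'][120:260,170:350]; save({'pixels':cv2.resize(c,None,fx=4,fy=4,interpolation=2)},'side15c.png')
P,ok=cloud(p); p2=read_camera('scene'); 
for q in (p,p2):
  P,ok=cloud(q)
  m=ok&(P[...,2]>.070)&(P[...,2]<.086)&(abs(P[...,0]-(.80+.43*(P[...,1]+.05)))<.06)&(P[...,1]>-.36)&(P[...,1]<.25)&(np.hypot(P[...,0]-.728,P[...,1]+.053)>.06)
  Q=P[m][:,:2]; n0=cv2.fitLine(Q.astype(np.float32),cv2.DIST_HUBER,0,.003,.001).ravel(); print(n0, np.degrees(np.arctan2(n0[1],n0[0])), len(Q), cv2.minAreaRect((Q*1000).astype(np.float32)))
"
```

```text
time: 13.8
tool_pos: [0.66, -0.0597, 0.1451]
orientation: [0.186, 0.983, -0.0, 0.001]
ft_force: [0.0, -1.1, 0.3]
opening: 0.0002
time: 14.42
tool_pos: [0.7234, -0.0499, 0.0615]
orientation: [0.186, 0.983, -0.001, -0.004]
ft_force: [-0.2, 0.1, 0.4]
opening: -0.0001
[ 0.40531996  0.9141749   0.8296963  -0.01265369] 66.08882 1011 ((804.9646606445312, -73.249267578125), (604.5540161132812, 26.907455444335938), 66.30586242675781)
[ 0.4049736   0.9143284   0.8291558  -0.01950806] 66.11053 2246 ((807.5225219726562, -68.25091552734375), (601.70703125, 19.988784790039062), 66.11833190917969)
```

View pics/side15c.png

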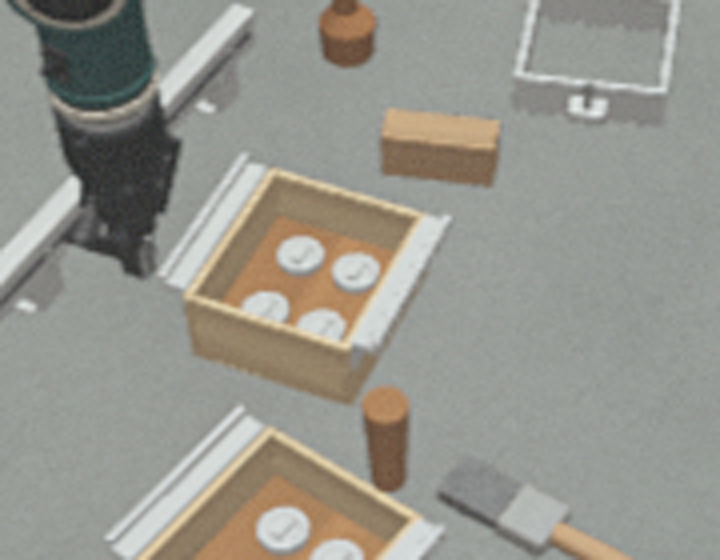

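```bash
python3 -m pendant '[{"x":-5.6,"y":2,"z":0,"turn":0},{"x":-5.6,"y":2,"z":0,"turn":0},{"x":-5.6,"y":1.8,"z":0,"turn":0},{"x":-5.6,"y":1.5,"z":0,"turn":0},{"x":-5.6,"y":1.5,"z":0,"turn":0}]'; python3 -c "
from h import *
p=read_camera('side'); c=p['pixels'][120:260,170:350]; save({'pixels':cv2.resize(c,None,fx=4,fy=4,interpolation=2)},'side16c.png')"
```

```text
time: 15.15
tool_pos: [0.6997, -0.0406, 0.0662]
orientation: [0.186, 0.983, 0.0, 0.001]
ft_force: [3.2, -1.3, 1.5]
opening: 0.0001
```

View pics/side16c.png

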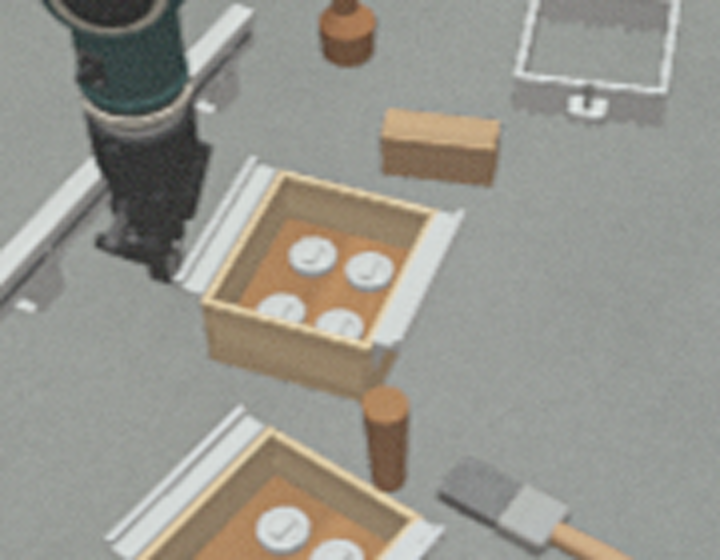

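```bash
python3 -m pendant '[{"x":-5.8,"y":1.2,"z":0,"turn":0},{"x":-5.8,"y":1.2,"z":0,"turn":0},{"x":-5.8,"y":1,"z":0,"turn":0},{"x":-5.8,"y":1,"z":0,"turn":0}]'; python3 -c "
from h import *
p=read_camera('side'); c=p['pixels'][120:260,170:350]; save({'pixels':cv2.resize(c,None,fx=4,fy=4,interpolation=2)},'side17c.png')
w=read_camera('scene'); P,ok=cloud(p)
for q in(p,w):
  P,ok=cloud(q); m=ok&(np.hypot(P[...,0]-.575,P[...,1]+.06)<.13)&(P[...,2]>.06)&(P[...,2]<.09)
  # near pull
  N=m&(P[...,0]<.53)&(P[...,1]<.045); print(N.sum(),cv2.minAreaRect((P[N][:,:2]*1000).astype(np.float32)))
"
```

```text
time: 15.7
tool_pos: [0.6754, -0.0363, 0.0653]
orientation: [0.186, 0.983, 0.0, 0.0]
ft_force: [3.9, 0.0, 1.9]
opening: -0.0
402 ((495.3569641113281, -64.50371551513672), (157.7095184326172, 67.50843048095703), 89.56773376464844)
741 ((506.0906677246094, -59.47541046142578), (152.87059020996094, 68.93391418457031), 81.51476287841797)
```

View pics/side17c.png

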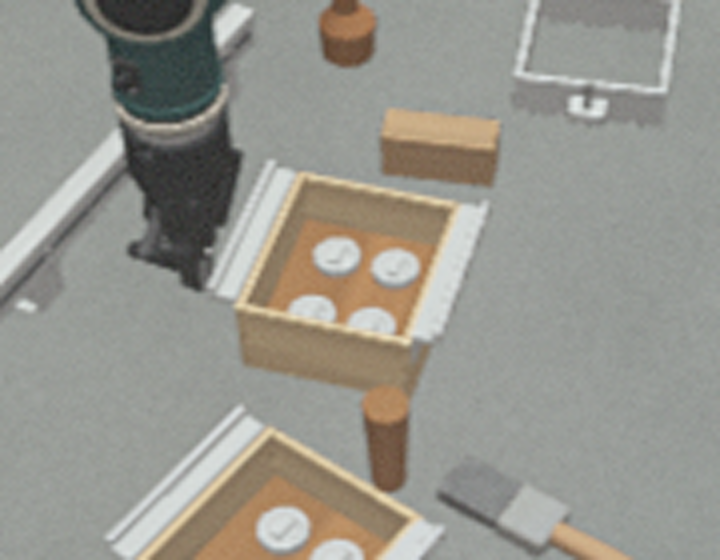

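```bash
python3 -m pendant '[{"x":-5.8,"y":0.5,"z":0,"turn":0},{"x":-5.8,"y":0,"z":0,"turn":0},{"x":-5.8,"y":0,"z":0,"turn":0},{"x":-5.8,"y":0,"z":0,"turn":0},{"x":0,"y":0,"z":0,"turn":0}]'; python3 -m pendant '[{"x":15,"y":0,"z":10,"turn":0},{"x":0,"y":0,"z":62,"turn":0},{"x":0,"y":0,"z":62,"turn":0},{"x":-20,"y":60,"z":0,"turn":0},{"x":-20,"y":60,"z":0,"turn":0}]'; python3 -c "
from h import *
fitR(.56,-.06); lip(.56,-.06,0)
for n in('scene','side'):
  p=read_camera(n); save(p,n+'18.png')"
```

```text
time: 16.42
tool_pos: [0.6513, -0.0362, 0.065]
orientation: [0.186, 0.983, -0.0, -0.001]
ft_force: [-0.4, -0.3, 0.2]
opening: -0.0001
time: 17.05
tool_pos: [0.6274, 0.0828, 0.2001]
orientation: [0.187, 0.982, -0.0, 0.0]
ft_force: [0.6, 0.7, -0.3]
opening: 0.0001
scene 562 ((542.889892578125, -73.04698181152344), (148.06874084472656, 180.8184356689453), 82.09812927246094)
side 577 ((538.8792724609375, -75.88172912597656), (150.9034881591797, 177.32554626464844), 82.33611297607422)
scene 385 size [142.  24.] yaw -2.1 front [ 0.638  -0.0837] origin [ 0.5481 -0.0803]
side 193 size [ 22. 131.] yaw 0.0 front [ 0.6371 -0.0806] origin [ 0.5471 -0.0807]
```

View pics/side18.png

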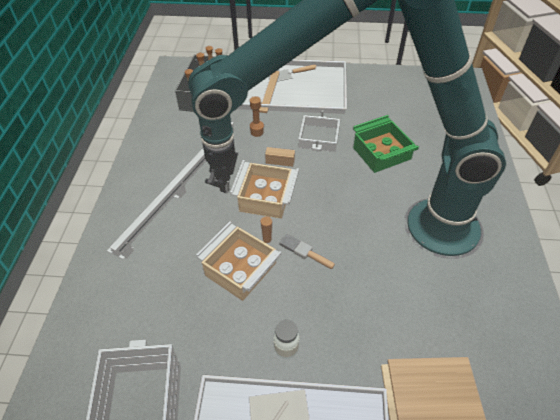

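```bash
python3 -m pendant '[{"x":-42,"y":-29,"z":0,"turn":0.1},{"x":-42,"y":-29,"z":0,"turn":0.1},{"x":-42,"y":-29,"z":0,"turn":0.1},{"x":-42,"y":-29,"z":0,"turn":0.1},{"x":-42,"y":-29,"z":0,"turn":0.07}]' 60; python3 -m pendant '[{"x":0,"y":0,"z":-45,"turn":0},{"x":0,"y":0,"z":-45,"turn":0},{"x":0,"y":0,"z":0,"turn":0}]'; python3 -c "
from h import *
fitR(.542,-.07); lip(.542,-.074,-8)
o=get_obs(); print(o['tool_pos'],R.from_quat(o['orientation']).as_matrix()[:,1])
p=read_camera('wrist'); save(p,'wrist19.png')"
```

```text
time: 17.98
tool_pos: [0.4165, -0.0651, 0.1991]
orientation: [-0.047, 0.999, -0.0, -0.0]
ft_force: [0.2, -0.3, 0.6]
opening: 0.0596
time: 18.35
tool_pos: [0.4155, -0.0636, 0.1071]
orientation: [-0.047, 0.999, 0.001, -0.004]
ft_force: [0.7, 0.2, 0.5]
opening: 0.0597
scene 701 ((543.3715209960938, -72.66250610351562), (148.01222229003906, 181.69371032714844), 82.5228500366211)
side 407 ((538.7061767578125, -77.67401123046875), (150.2447509765625, 176.7239227294922), 82.05772399902344)
scene 583 size [152.  37.] yaw -7.9 front [ 0.632  -0.0873] origin [ 0.5429 -0.075 ]
side 392 size [154.  34.] yaw -8.0 front [ 0.6292 -0.0904] origin [ 0.5401 -0.0778]
[ 0.41943175 -0.06286519  0.11080233] [-9.51786703e-02  9.95459853e-01 -8.37269844e-04]
```

View pics/wrist19.png

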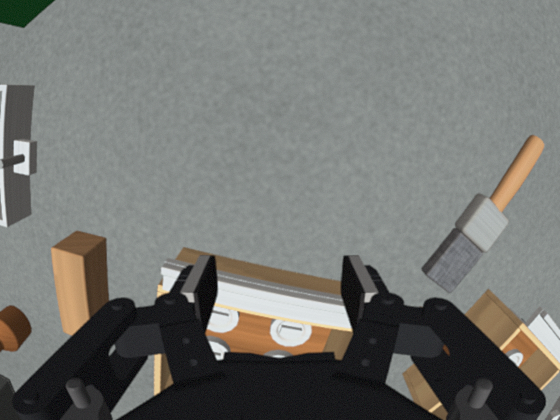

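```bash
python3 -m pendant '[{"x":-2,"y":-8,"z":-24,"turn":0},{"x":0,"y":0,"z":-22,"turn":0},{"x":8,"y":0.5,"z":0,"turn":0},{"x":8,"y":0.5,"z":0,"turn":0},{"x":8,"y":0.5,"z":0,"turn":0}]';python3 -m pendant '[{"x":8,"y":0.5,"z":0,"turn":0},{"x":8,"y":0.5,"z":0,"turn":0},{"x":8,"y":0.5,"z":0,"turn":0},{"x":8,"y":0.5,"z":0,"turn":0},{"x":0,"y":0,"z":0,"turn":0}]'; python3 -c "
from h import *
lip(.565,-.074,0)
o=get_obs(); print(o['tool_pos'],o['ft_force'])
p=read_camera('wrist'); save(p,'wrist20.png')"
```

```text
time: 19.23
tool_pos: [0.4405, -0.0691, 0.0642]
orientation: [-0.048, 0.999, -0.0, -0.0]
ft_force: [-3.8, -0.1, 2.5]
opening: 0.0603
time: 19.85
tool_pos: [0.4736, -0.0665, 0.0634]
orientation: [-0.048, 0.999, 0.0, 0.001]
ft_force: [0.1, -0.2, -0.4]
opening: 0.0603
scene 664 size [ 57. 153.] yaw 1.0 front [ 0.6759 -0.0694] origin [ 0.5859 -0.0711]
side 416 size [155.  51.] yaw -0.7 front [ 0.6713 -0.0747] origin [ 0.5813 -0.0736]
[ 0.47296452 -0.06653878  0.06339435] [-0.25020345  0.47520244  0.08234812]
```

View pics/wrist20.png

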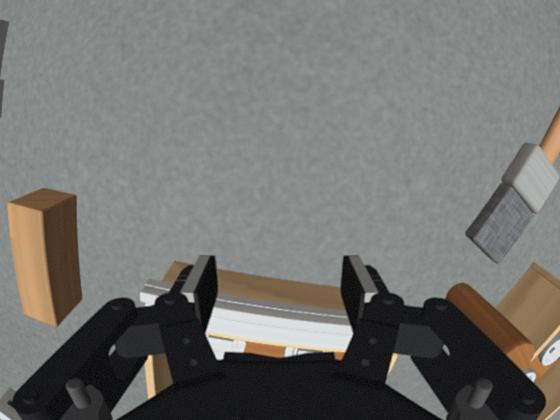

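```bash
python3 -c "
from h import *
lip(.582,-.072,-1)
w=read_camera('wrist')
for n in ['crate_stamped_pull','crate_plain_pull']:
  for m in mark_of(n,w): print(n,m['pixel'],m['conf'],Wf(w,*m['pixel'],.08).round(4))"
```

```text
scene 617 size [151.  38.] yaw -1.0 front [ 0.6742 -0.0708] origin [ 0.5842 -0.0692]
side 389 size [147.  34.] yaw -2.4 front [ 0.6703 -0.0752] origin [ 0.5803 -0.0715]
crate_stamped_pull [279.5, 324.6] 0.82 [ 0.4942 -0.0634  0.08  ]
```

```bash
python3 -m pendant '[{"x":6,"y":0.5,"z":0,"turn":0.05},{"x":6,"y":0.5,"z":0,"turn":0.05},{"x":5,"y":0.5,"z":0,"turn":0.03},{"x":0,"y":0,"z":0,"turn":0}]'; python3 -c "
from h import *
lip(.59,-.070,3)
w=read_camera('wrist'); o=get_obs(); print(o['tool_pos'],o['ft_force'],R.from_quat(o['orientation']).as_matrix()[:,1])
for n in ['crate_stamped_pull','crate_plain_pull']:
  for m in mark_of(n,w): print(n,m['pixel'],m['conf'],Wf(w,*m['pixel'],.08).round(4))"
```

```text
time: 20.75
tool_pos: [0.4893, -0.0654, 0.0632]
orientation: [-0.113, 0.994, 0.0, 0.0]
ft_force: [-1.3, -0.9, 0.0]
opening: 0.0599
scene 666 size [ 52. 151.] yaw 3.8 front [ 0.6962 -0.0615] origin [ 0.6064 -0.0675]
side 412 size [ 49. 154.] yaw 3.6 front [ 0.6935 -0.0645] origin [ 0.6037 -0.0701]
[ 0.4892535  -0.06525405  0.06330555] [-0.33009029  0.23382659 -0.34646056] [-2.24021630e-01  9.74584172e-01  2.77675454e-05]
crate_stamped_pull [277.3, 329.5] 0.71 [ 0.5137 -0.0596  0.08  ]
crate_stamped_pull [249.5, 351.1] 0.15 [ 0.5308 -0.07    0.08  ]
```

```bash
python3 -m pendant '[{"x":-12,"y":-3,"z":0,"turn":0},{"x":0,"y":0,"z":45,"turn":-0.08},{"x":16,"y":0,"z":0,"turn":-0.077},{"x":17,"y":0,"z":0,"turn":0},{"x":0,"y":0,"z":0,"turn":0}]' 50; python3 -c "
from h import *
lip(.603,-.069,4)
w=read_camera('wrist'); save(w,'wrist21.png'); o=get_obs(); print(o['tool_pos'],o['ft_force'],R.from_quat(o['orientation']).as_matrix()[:,1])
for n in ['crate_stamped_pull','crate_plain_pull']:
  for m in mark_of(n,w): print(n,m['pixel'],m['conf'],Wf(w,*m['pixel'],.08).round(4))
p=read_camera('side'); c=p['pixels'][120:260,170:350]; save({'pixels':cv2.resize(c,None,fx=4,fy=4,interpolation=2)},'side21c.png')"
```

```text
time: 21.62
tool_pos: [0.5103, -0.0684, 0.1085]
orientation: [-0.035, 0.999, 0.0, 0.0]
ft_force: [-0.3, -0.4, 0.7]
opening: 0.0499
scene 624 size [ 41. 150.] yaw 4.0 front [ 0.6965 -0.0606] origin [ 0.6067 -0.0669]
side 371 size [ 37. 151.] yaw 4.0 front [ 0.6943 -0.0644] origin [ 0.6046 -0.0706]
[ 0.50875508 -0.06841902  0.10796206] [ 0.43083699 -0.95352296  0.09337559] [-6.90717776e-02  9.97611686e-01  1.13363894e-04]
crate_stamped_pull [292.3, 254.3] 0.64 [ 0.5137 -0.0594  0.08  ]
```

View pics/wrist21.png

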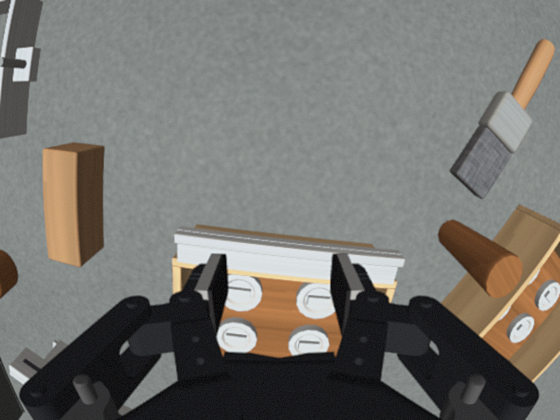

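View pics/side21c.png

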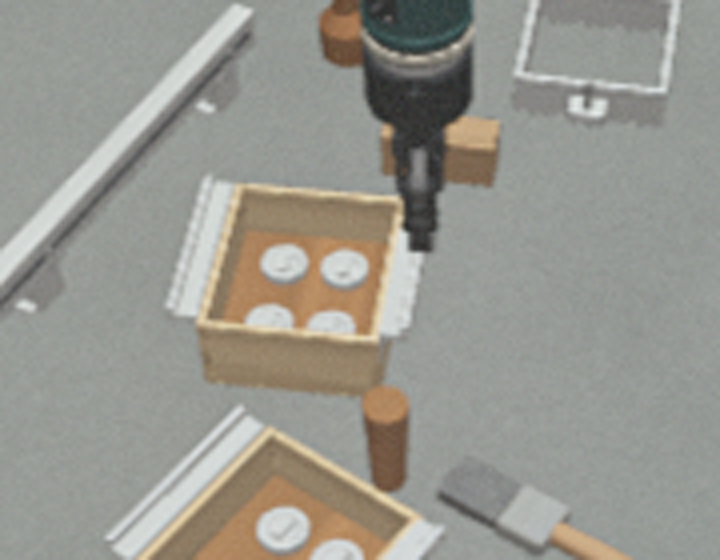

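```bash
python3 -c "
from h import *
lip(.601,-.069,-2); fitR(.601,-.069)
w=read_camera('wrist')
a=Wf(w,175,232,.08);b=Wf(w,403,255,.08); d=b-a; print(a,b,np.degrees(np.arctan2(-d[0],d[1])),np.linalg.norm(d))"
```

```text
scene 634 size [152.  35.] yaw -1.6 front [ 0.6913 -0.0647] origin [ 0.6014 -0.0621]
side 396 size [149.  32.] yaw -2.4 front [ 0.6879 -0.0677] origin [ 0.598  -0.0639]
scene 610 ((600.085205078125, -59.59678649902344), (148.65066528320312, 181.49560546875), 86.93325805664062)
side 363 ((596.9120483398438, -64.67127990722656), (149.1334991455078, 176.46322631835938), 87.45375061035156)
[ 0.506274   -0.12797445  0.08      ] [0.51223065 0.00806609 0.08      ] -2.507143940272766 0.13617088770471655
```

The lip line in the wrist view gives yaw -2.4° and the lip at (0.512, -0.059); the refit and the network agree. I'll align and tip.

```bash
python3 -m pendant '[{"x":0,"y":8,"z":-10,"turn":-0.11},{"x":0,"y":0,"z":-15,"turn":0},{"x":0,"y":0,"z":-4,"turn":0},{"x":0,"y":0,"z":0,"turn":0}]';python3 -m pendant '[{"x":0,"y":0,"z":-3,"turn":0},{"x":0,"y":0,"z":0,"turn":0}]'; python3 -c "
from h import *
w=read_camera('wrist'); save(w,'wrist22.png')"
```

```text
time: 22.68
tool_pos: [0.5097, -0.0605, 0.0788]
orientation: [0.02, 1.0, 0.0, -0.001]
ft_force: [-0.7, -0.7, -0.3]
opening: 0.0503
time: 22.92
tool_pos: [0.5105, -0.0606, 0.077]
orientation: [0.02, 1.0, -0.0, 0.0]
ft_force: [-0.2, 0.3, 4.3]
opening: 0.0503
```

View pics/wrist22.png

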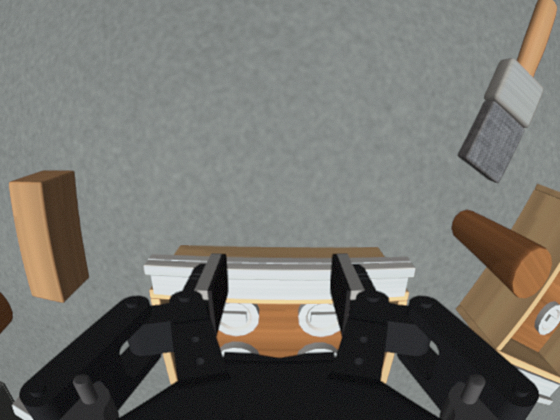

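```bash
python3 -m pendant '[{"x":-4,"y":0.2,"z":-2.5,"turn":0},{"x":-4,"y":0.1,"z":-1.5,"turn":0},{"x":-7,"y":0.3,"z":-2.2,"turn":0},{"x":0,"y":0,"z":0,"turn":0}]';python3 -c "
from h import *
p=read_camera('side'); c=p['pixels'][120:260,170:350]; save({'pixels':cv2.resize(c,None,fx=4,fy=4,interpolation=2)},'side23c.png')"
```

```text
time: 23.48
tool_pos: [0.4962, -0.0599, 0.072]
orientation: [0.02, 1.0, -0.0, 0.002]
ft_force: [-3.0, 0.7, 15.8]
opening: 0.0501
```

View pics/side23c.png

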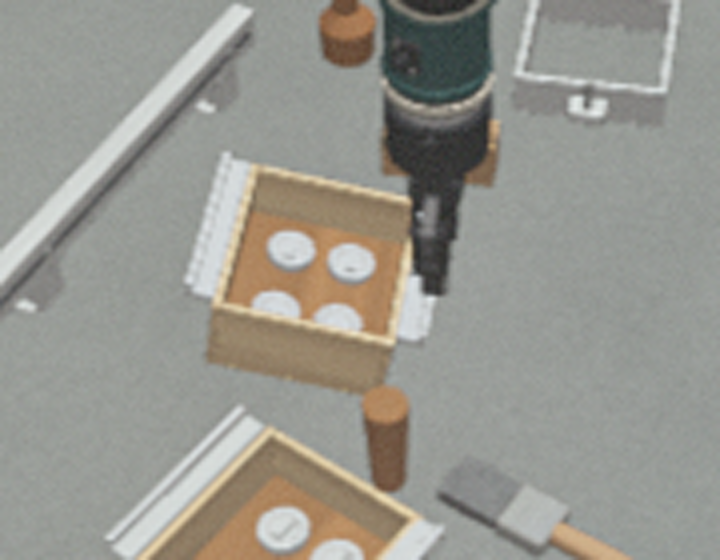

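```bash
python3 -m pendant '[{"x":-7.8,"y":0.3,"z":-3.5,"turn":0},{"x":-7.4,"y":0.3,"z":-4.3,"turn":0},{"x":-6.9,"y":0.3,"z":-5,"turn":0},{"x":0,"y":0,"z":0,"turn":0}]';python3 -m pendant '[{"x":-6.3,"y":0.3,"z":-5.7,"turn":0},{"x":-5.7,"y":0.2,"z":-6.3,"turn":0},{"x":0,"y":0,"z":0,"turn":0}]';python3 -c "
from h import *
p=read_camera('side'); c=p['pixels'][120:260,170:350]; save({'pixels':cv2.resize(c,None,fx=4,fy=4,interpolation=2)},'side24c.png')"
```

```text
time: 24.02
tool_pos: [0.4731, -0.0588, 0.0577]
orientation: [0.02, 1.0, 0.0, 0.0]
ft_force: [-1.2, 0.2, 7.2]
opening: 0.0501
time: 24.4
tool_pos: [0.4607, -0.0584, 0.045]
orientation: [0.02, 1.0, 0.0, -0.0]
ft_force: [-0.3, 0.3, 3.6]
opening: 0.0498
```

View pics/side24c.png

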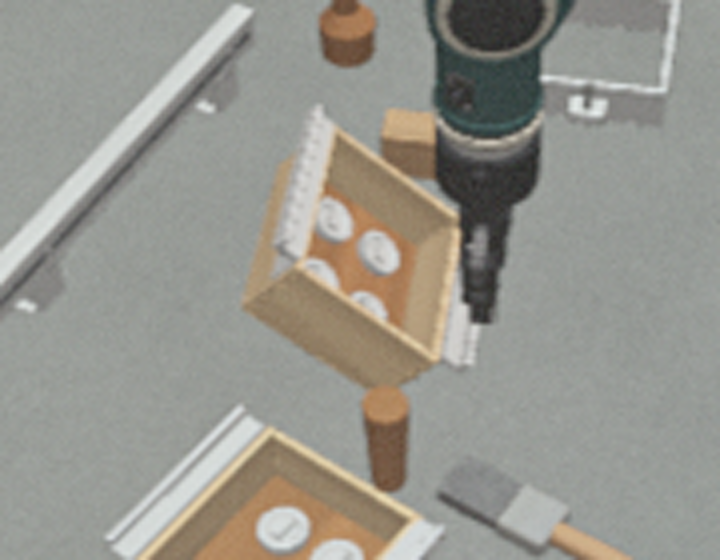

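```bash
python3 -m pendant '[{"x":-4.8,"y":0.2,"z":-6.9,"turn":0},{"x":-4,"y":0.2,"z":-7.4,"turn":0},{"x":-3.2,"y":0.1,"z":-7.6,"turn":0},{"x":-1.8,"y":0.1,"z":-4,"turn":0},{"x":0,"y":0,"z":0,"turn":0}]';python3 -m pendant '[{"x":-1,"y":0,"z":-3,"turn":0},{"x":0,"y":0,"z":0,"turn":0},{"x":0,"y":0,"z":0,"turn":0}]';python3 -c "
from h import *
p=read_camera('scene'); save(p,'scene25.png'); c=p['pixels'][150:290,190:330]; save({'pixels':cv2.resize(c,None,fx=4.2,fy=4.2,interpolation=2)},'scene25c.png')"
```

```text
time: 25.08
tool_pos: [0.4466, -0.0578, 0.0189]
orientation: [0.02, 1.0, -0.0, -0.001]
ft_force: [-1.3, -0.4, 1.4]
opening: 0.0497
time: 25.45
tool_pos: [0.4461, -0.0578, 0.0164]
orientation: [0.02, 1.0, -0.0, -0.0]
ft_force: [-1.5, -0.6, 0.3]
opening: 0.0499
```

View pics/scene25c.png

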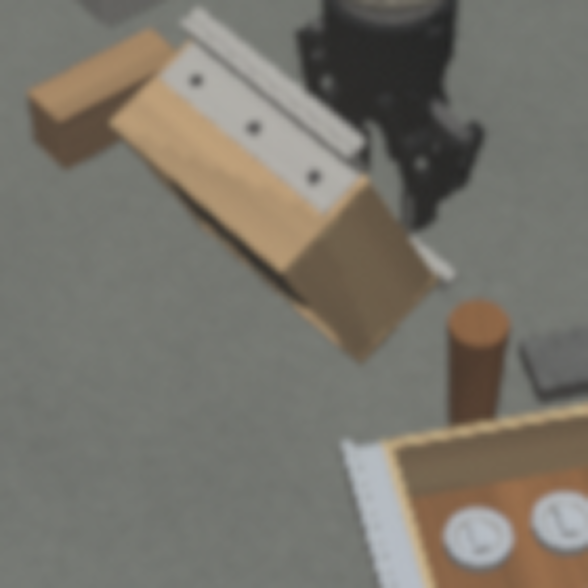

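A thin strip of the underside shows at crop (185,195)–(345,345), with a dark band in the middle. I'll tip it a touch more and zoom in.

```bash
python3 -m pendant '[{"x":-1,"y":0,"z":-3,"turn":0},{"x":0,"y":0,"z":0,"turn":0},{"x":0,"y":0,"z":0,"turn":0}]';python3 -c "
from h import *
p=read_camera('scene'); c=p['pixels'][170:250,205:285]; save({'pixels':cv2.resize(c,None,fx=7,fy=7,interpolation=2)},'scene26c.png')
for m in masks_of('crate_stamped',p)[:2]+masks_of('crate_plain',p)[:2]: print(m['conf'],m['pixel'])
cm=np.zeros((420,560),np.uint8); cv2.fillPoly(cm,[(np.array([[125,120],[160,85],[315,205],[280,260]])/4.2+[190,150]).astype(int)],1)
n,k,cc=tilt(p,cm>0); print(n,np.degrees(np.arcsin(abs(n[2]))))"
```

```text
time: 25.88
tool_pos: [0.4451, -0.0577, 0.0134]
orientation: [0.02, 1.0, 0.0, -0.0]
ft_force: [1.3, -0.9, 0.6]
opening: 0.05
0.8 [255.4, 195.4]
0.69 [308.0, 114.0]
0.85 [321.2, 282.9]
[ 0.37907988 -0.02306908  0.92507635] 67.67987135142447
```

View pics/scene26c.png

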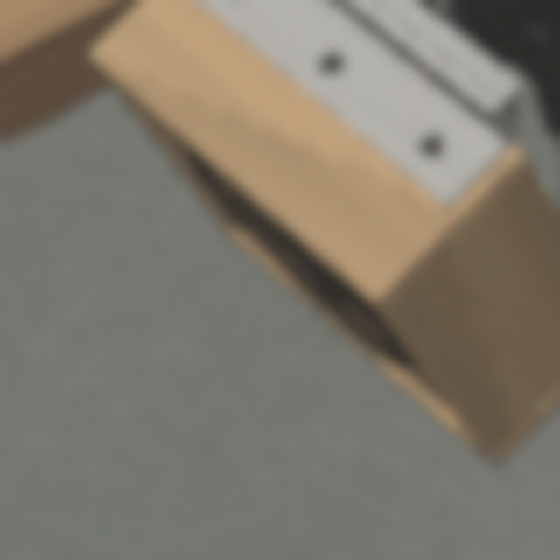

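At 67.7° tilt, black arcs show on the wood underside at crop (200,170)–(400,350), with clean wood outside them. That is the ring stamp seen at a grazing angle, so the right crate is stamped, and the networks agree. Easing it back down.

```bash
python3 -m pendant '[{"x":1,"y":0,"z":3,"turn":0},{"x":1,"y":0,"z":3,"turn":0},{"x":1.8,"y":-0.1,"z":4,"turn":0},{"x":3.2,"y":-0.1,"z":7.6,"turn":0},{"x":0,"y":0,"z":0,"turn":0}]'; python3 -m pendant '[{"x":4,"y":-0.2,"z":7.4,"turn":0},{"x":4.8,"y":-0.2,"z":6.9,"turn":0},{"x":5.7,"y":-0.2,"z":6.3,"turn":0},{"x":0,"y":0,"z":0,"turn":0}]'; python3 -m pendant '[{"x":6.2,"y":-0.3,"z":5.7,"turn":0},{"x":6.8,"y":-0.3,"z":5,"turn":0},{"x":7.2,"y":-0.3,"z":4.3,"turn":0},{"x":0,"y":0,"z":0,"turn":0}]'; python3 -c "
from h import *
p=read_camera('side'); c=p['pixels'][120:260,170:350]; save({'pixels':cv2.resize(c,None,fx=4,fy=4,interpolation=2)},'side27c.png')"
```

```text
time: 26.65
tool_pos: [0.4528, -0.0581, 0.0318]
orientation: [0.02, 1.0, -0.0, 0.001]
ft_force: [-1.9, -0.3, 1.4]
opening: 0.0502
time: 27.15
tool_pos: [0.467, -0.0588, 0.0526]
orientation: [0.021, 1.0, -0.0, 0.0]
ft_force: [-2.7, -0.5, 7.4]
opening: 0.0499
time: 27.65
tool_pos: [0.4891, -0.0599, 0.0689]
orientation: [0.021, 1.0, -0.0, 0.002]
ft_force: [-5.0, -0.7, 16.7]
opening: 0.0499
```

View pics/side27c.png

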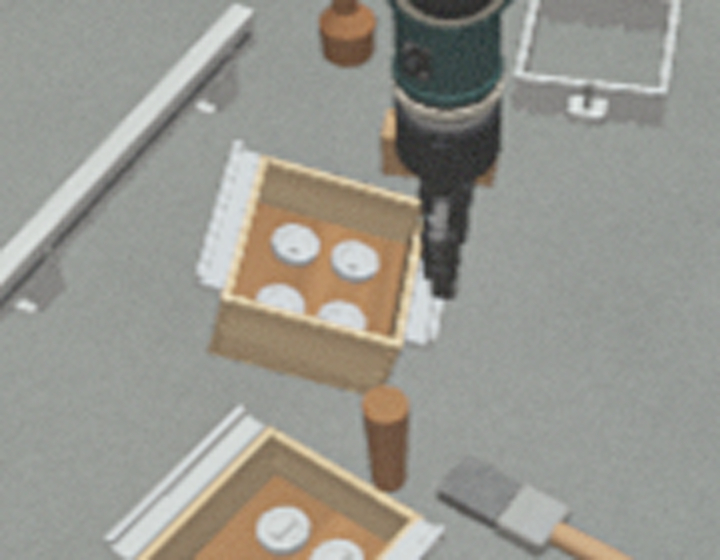

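```bash
python3 -m pendant '[{"x":7.5,"y":-0.3,"z":3.5,"turn":0},{"x":7,"y":-0.2,"z":2.5,"turn":0},{"x":5,"y":-0.2,"z":2,"turn":0},{"x":0,"y":0,"z":0,"turn":0},{"x":0,"y":0,"z":4,"turn":0}]'; python3 -m pendant '[{"x":0,"y":0,"z":5,"turn":0},{"x":-10,"y":0,"z":40,"turn":-0.1},{"x":-20,"y":0,"z":0,"turn":-0.1},{"x":-20,"y":0,"z":0,"turn":-0.1},{"x":0,"y":0,"z":0,"turn":-0.076}]' 60; python3 -c "
from h import *
lip(.5985,-.0625,-2); fitR(.599,-.0625)
o=get_obs(); print(o['tool_pos'],R.from_quat(o['orientation']).as_matrix()[:,1])
w=read_camera('wrist'); save(w,'wrist28.png');p=read_camera('side');save(p,'side28.png')
for m in mark_of('crate_stamped_pull',w): print(m['pixel'],m['conf'],Wf(w,*m['pixel'],.08).round(4))"
```

```text
time: 28.32
tool_pos: [0.5075, -0.0603, 0.0793]
orientation: [0.021, 1.0, 0.0, 0.001]
ft_force: [-0.2, 0.4, 0.3]
opening: 0.0499
time: 28.95
tool_pos: [0.4546, -0.0601, 0.1237]
orientation: [0.208, 0.978, -0.0, -0.001]
ft_force: [-0.5, 0.6, 0.3]
opening: 0.0598
scene 644 size [150.  39.] yaw -2.1 front [ 0.6906 -0.0648] origin [ 0.6007 -0.0615]
side 397 size [150.  35.] yaw -1.8 front [ 0.6883 -0.0682] origin [ 0.5983 -0.0654]
scene 965 ((600.6984252929688, -59.25160217285156), (148.15911865234375, 180.74288940429688), 87.546875)
side 552 ((596.3633422851562, -64.47672271728516), (150.74334716796875, 177.40122985839844), 86.7196044921875)
[ 0.45648835 -0.06002834  0.12368038] [4.03352074e-01 9.15044851e-01 1.58286453e-04]
[311.5, 306.0] 0.76 [ 0.5129 -0.0596  0.08  ]
[538.8, 216.5] 0.37 [0.5279 0.1293 0.08  ]
```

View pics/wrist28.png

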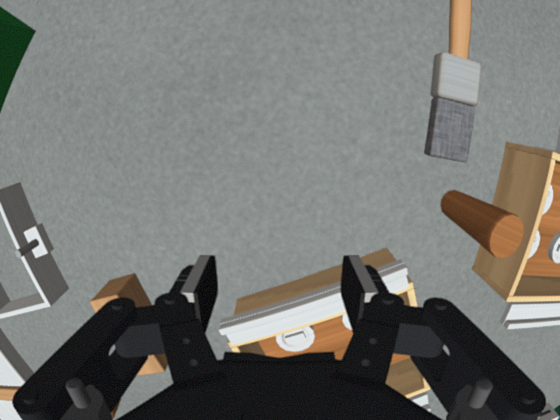

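View pics/side28.png

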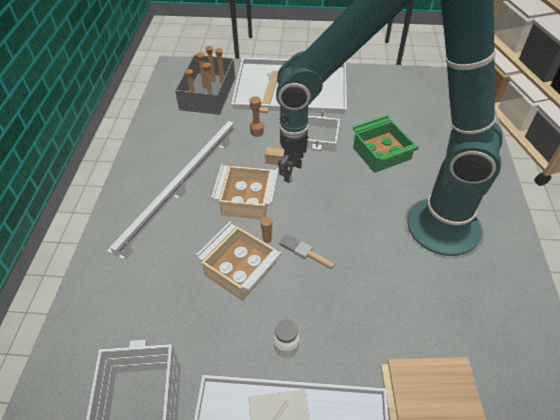

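Crate flat at (0.5995, -0.063), yaw -2°. The tool is now square to the rail (-23.8°), and a spread push will swing the crate square.

```bash
python3 -m pendant '[{"x":21,"y":36,"z":0,"turn":0},{"x":0,"y":0,"z":-32,"turn":0},{"x":0,"y":0,"z":-30,"turn":0},{"x":0,"y":0,"z":0,"turn":0}]'; python3 -m pendant '[{"x":7.3,"y":-3.2,"z":0,"turn":0},{"x":7.3,"y":-3.2,"z":0,"turn":0},{"x":7.3,"y":-3.2,"z":0,"turn":0},{"x":7.3,"y":-3.2,"z":0,"turn":0}]';  python3 -c "
from h import *
w=read_camera('wrist'); save(w,'wrist29.png')"
```

```text
time: 29.8
tool_pos: [0.4756, -0.024, 0.0599]
orientation: [0.207, 0.978, -0.0, -0.002]
ft_force: [0.8, -0.7, -0.5]
opening: 0.0601
time: 30.3
tool_pos: [0.507, -0.037, 0.062]
orientation: [0.207, 0.978, 0.0, 0.0]
ft_force: [-2.4, 2.2, 1.4]
opening: 0.06
```

View pics/wrist29.png

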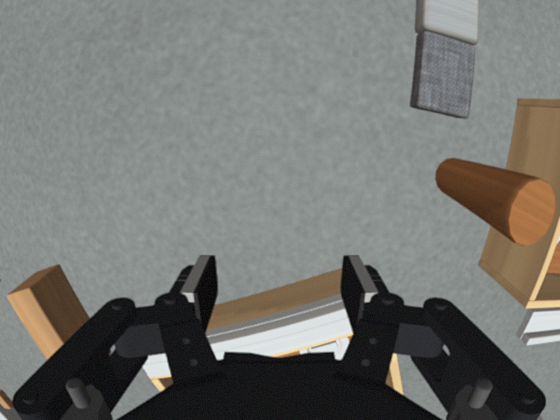

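```bash
python3 -m pendant '[{"x":7.3,"y":-3.2,"z":0,"turn":0},{"x":7.3,"y":-3.2,"z":0,"turn":0},{"x":7.3,"y":-3.2,"z":0,"turn":0},{"x":7.3,"y":-3.2,"z":0,"turn":0}]';  python3 -c "
from h import *
w=read_camera('wrist'); save(w,'wrist30.png')"
```

```text
time: 30.85
tool_pos: [0.5362, -0.0499, 0.0616]
orientation: [0.207, 0.978, 0.0, -0.0]
ft_force: [-3.8, 0.4, 0.9]
opening: 0.0597
```

View pics/wrist30.png

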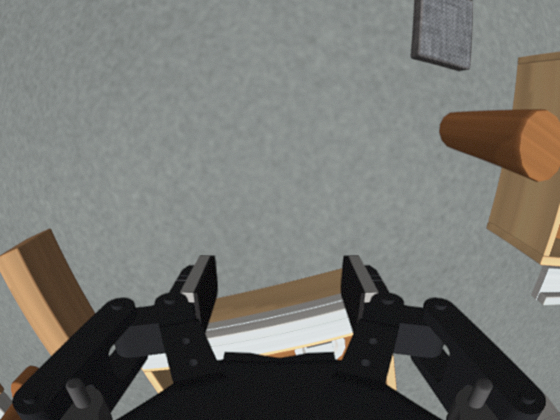

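```bash
python3 -c "
from h import *
lip(.635,-.075,-10); fitR(.635,-.075)
p=read_camera('side'); c=p['pixels'][120:260,140:320]; save({'pixels':cv2.resize(c,None,fx=4,fy=4,interpolation=2)},'side30c.png')"
```

```text
scene 669 size [151.  46.] yaw -9.6 front [ 0.7324 -0.103 ] origin [ 0.6437 -0.088 ]
side 415 size [150.  46.] yaw -9.9 front [ 0.73  -0.107] origin [ 0.6413 -0.0916]
scene 680 ((643.8548583984375, -87.3769302368164), (148.7324981689453, 179.0072479248047), 81.93804168701172)
side 330 ((654.0784912109375, -93.14382934570312), (149.01675415039062, 148.8998565673828), 81.7124252319336)
```

View pics/side30c.png

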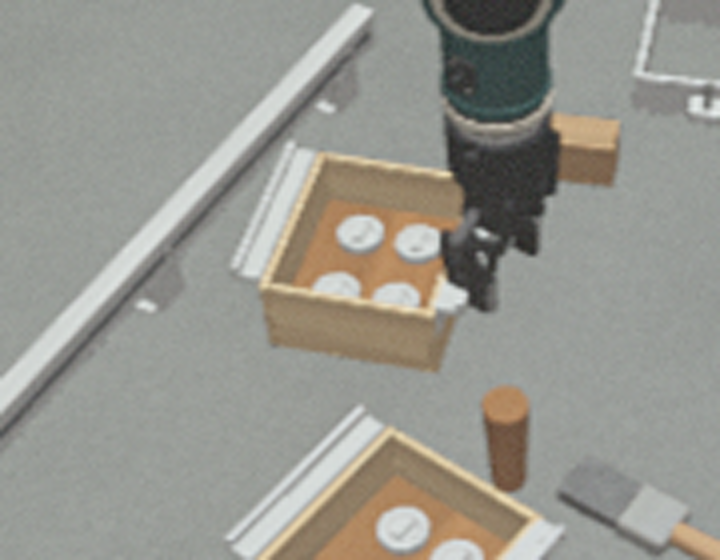

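```bash
python3 -m pendant '[{"x":7.3,"y":-3.2,"z":0,"turn":0},{"x":7.3,"y":-3.2,"z":0,"turn":0},{"x":5.5,"y":-2.4,"z":0,"turn":0},{"x":5.5,"y":-2.4,"z":0,"turn":0}]'; python3 -m pendant '[{"x":4.6,"y":-2,"z":0,"turn":0},{"x":4.6,"y":-2,"z":0,"turn":0}]'; python3 -c "
from h import *
lip(.67,-.10,-14)
w=read_camera('wrist'); save(w,'wrist31.png')
p=read_camera('side'); c=p['pixels'][120:260,140:320]; save({'pixels':cv2.resize(c,None,fx=4,fy=4,interpolation=2)},'side31c.png')"
```

```text
time: 31.65
tool_pos: [0.5616, -0.0609, 0.0615]
orientation: [0.207, 0.978, 0.0, -0.0]
ft_force: [-2.4, 2.8, 0.7]
opening: 0.0597
time: 31.9
tool_pos: [0.5686, -0.0637, 0.0612]
orientation: [0.206, 0.978, 0.0, -0.003]
ft_force: [-12.8, 6.8, 10.0]
opening: 0.0599
scene 918 size [159.  59.] yaw -13.4 front [ 0.7789 -0.1369] origin [ 0.6914 -0.116 ]
side 628 size [166.  60.] yaw -14.0 front [ 0.7784 -0.1393] origin [ 0.691  -0.1175]
```

View pics/side31c.png

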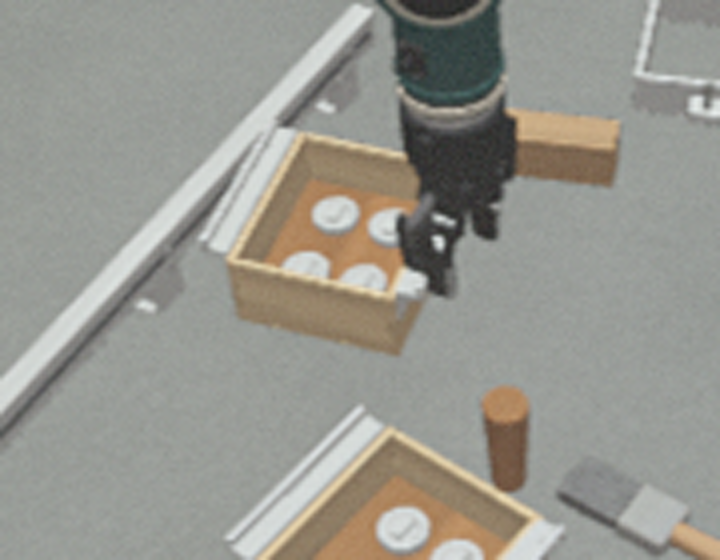

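View pics/wrist31.png

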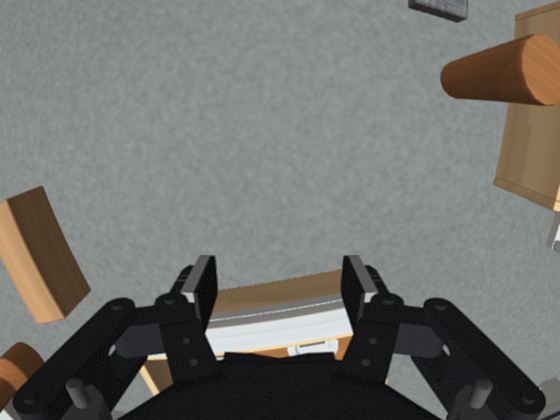

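```bash
python3 -m pendant '[{"x":3.6,"y":-1.6,"z":0,"turn":0},{"x":3.6,"y":-1.6,"z":0,"turn":0}]'; python3 -m pendant '[{"x":3.6,"y":-1.6,"z":0,"turn":0},{"x":0,"y":0,"z":0,"turn":0}]';python3 -c "
from h import *
w=read_camera('wrist'); save(w,'wrist32.png')
p=read_camera('side'); c=p['pixels'][120:260,140:320]; save({'pixels':cv2.resize(c,None,fx=4,fy=4,interpolation=2)},'side32c.png')"
```

```text
time: 32.35
tool_pos: [0.5711, -0.063, 0.0606]
orientation: [0.204, 0.979, 0.001, -0.008]
ft_force: [-20.2, 15.8, 13.7]
opening: 0.0602
time: 32.6
tool_pos: [0.5729, -0.0622, 0.0603]
orientation: [0.203, 0.979, 0.001, -0.01]
ft_force: [-24.0, 16.4, 16.9]
opening: 0.0601
```

View pics/side32c.png

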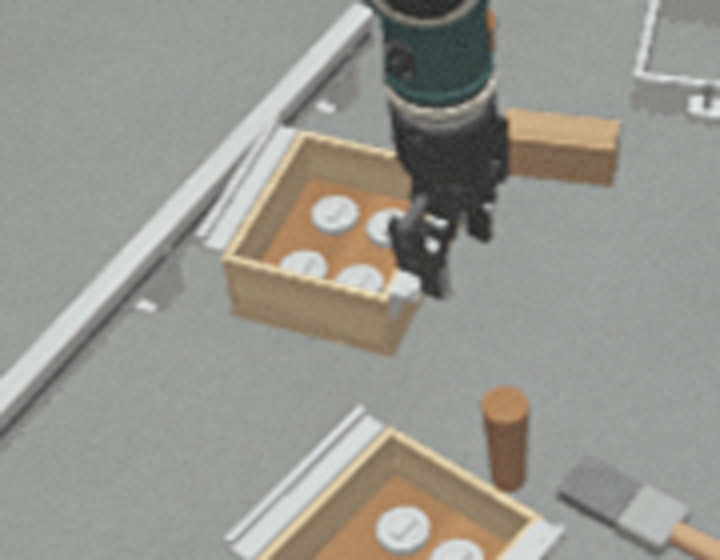

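View pics/wrist32.png

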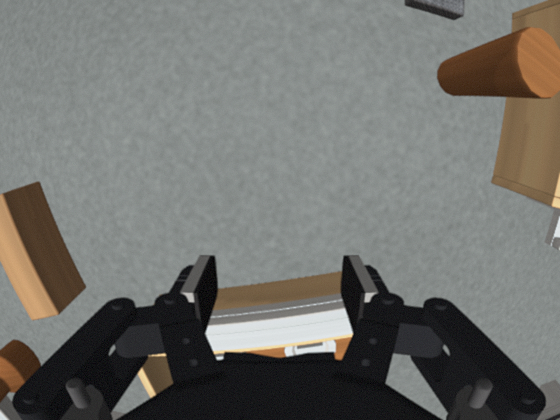

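```bash
python3 -m pendant '[{"x":-5,"y":2,"z":0,"turn":0},{"x":-10,"y":4,"z":0,"turn":0},{"x":-5,"y":2,"z":0,"turn":0},{"x":0,"y":0,"z":0,"turn":0}]';python3 -c "
from h import *
o=get_obs(); print(o['tool_pos'],o['ft_force'])
s=read_camera('scene'); c=s['pixels'][130:270,120:300]; save({'pixels':cv2.resize(c,None,fx=4,fy=4,interpolation=2)},'scene33c.png')
w=read_camera('wrist'); save(w,'wrist33.png')
p=read_camera('side')
for q in (s,p):
  P,ok=cloud(q); 
  m=ok&(np.hypot(P[...,0]-.665,P[...,1]+.1)<.13)&(P[...,2]>.06)&(P[...,2]<.095)
  H=top([q],.5,.85,-.25,.05,1000)
  im=np.zeros(H.shape,np.uint8); im[H>=0]=np.clip((H[H>=0]-.03)*4500,20,255)
  im=cv2.applyColorMap(cv2.dilate(im,np.ones((2,2))),cv2.COLORMAP_JET)
  save({'pixels':cv2.resize(im,None,fx=1.7,fy=1.7)},'top33_%d.png'%(q is s))
"
```

```text
time: 33.2
tool_pos: [0.5618, -0.0625, 0.0619]
orientation: [0.207, 0.978, -0.0, 0.001]
ft_force: [1.6, -0.3, -0.9]
opening: 0.0602
[ 0.5617739  -0.06251735  0.06190836] [ 1.55720634 -0.3236681  -0.93712838]
```

View pics/scene33c.png

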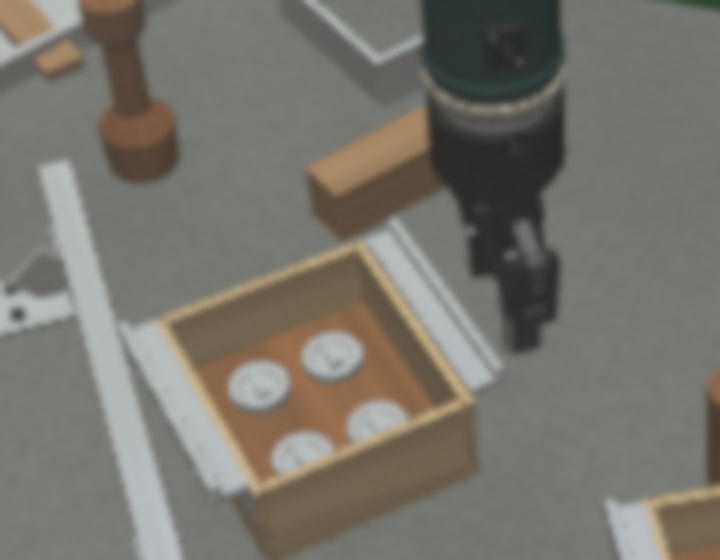

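View pics/top33_1.png

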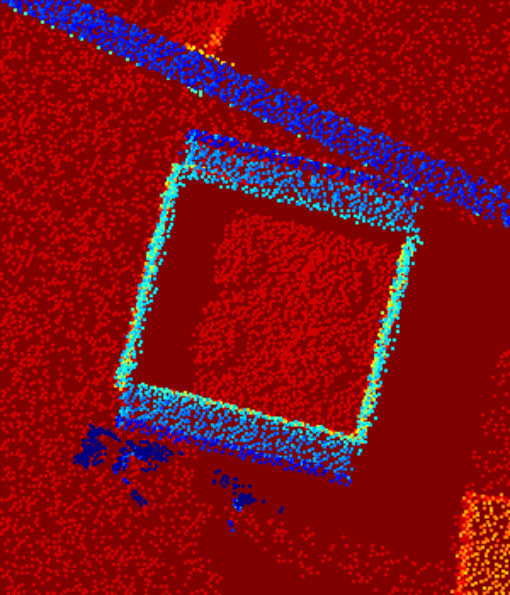

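View pics/wrist33.png

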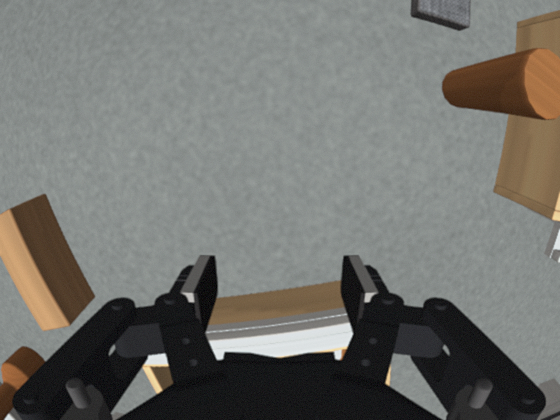

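```bash
python3 -m pendant '[{"x":-6,"y":-14,"z":0,"turn":0},{"x":7.3,"y":-3.2,"z":0,"turn":0},{"x":5.5,"y":-2.4,"z":0,"turn":0},{"x":0,"y":0,"z":0,"turn":0}]';python3 -m pendant '[{"x":3.6,"y":-1.6,"z":1,"turn":0},{"x":0,"y":0,"z":0,"turn":0}]';python3 -m pendant '[{"x":3.6,"y":-1.6,"z":1,"turn":0},{"x":0,"y":0,"z":0,"turn":0}]'
```

```text
time: 33.85
tool_pos: [0.5677, -0.0812, 0.0613]
orientation: [0.207, 0.978, -0.0, -0.001]
ft_force: [-2.7, 0.5, 2.1]
opening: 0.0598
time: 34.1
tool_pos: [0.569, -0.0806, 0.0615]
orientation: [0.206, 0.979, 0.0, -0.003]
ft_force: [-6.8, 3.4, 0.7]
opening: 0.0604
time: 34.35
tool_pos: [0.5702, -0.0798, 0.0615]
orientation: [0.205, 0.979, 0.001, -0.006]
ft_force: [-10.9, 9.2, 2.1]
opening: 0.06
```

The crate is jammed: its right corner is on the rail and the push line runs inside the friction cones. To square it, the near end has to swing left. I'll back off and push the near end of its right wall leftward.

```bash
python3 -m pendant '[{"x":-6,"y":3,"z":0,"turn":0},{"x":-10,"y":4,"z":0,"turn":0},{"x":0,"y":0,"z":40,"turn":0},{"x":0,"y":0,"z":40,"turn":0}]' 0;python3 -c "
from h import *
w=read_camera('wrist'); 
for n in ('scene','side'):
  p=read_camera(n); P,ok=cloud(p); H=P
  m=ok&(np.hypot(P[...,0]-.66,P[...,1]+.1)<.14)&(P[...,2]>.062)&(P[...,2]<.09)
  # remove rail: rail frame x
  rx=(P[...,0]-.806)*.914-(P[...,1]+.071)*.405
  m&=rx<-.012
  m=cv2.erode(m.astype(np.uint8),np.ones((2,2)))>0
  print(n,m.sum(),cv2.minAreaRect((P[m][:,:2]*1000).astype(np.float32)), 'max rx',np.percentile(rx[m],99))
for m in mark_of('crate_stamped_pull',w): print(m['pixel'],m['conf'],Wf(w,*m['pixel'],.08).round(4))
print(get_obs()['tool_pos'])
save(w,'wrist34.png')"
```

```text
time: 34.85
tool_pos: [0.5592, -0.0779, 0.1445]
orientation: [0.207, 0.978, -0.0, 0.0]
ft_force: [0.6, -0.4, -0.0]
opening: 0.0004
scene 1306 ((672.1455688476562, -105.3675537109375), (152.0386199951172, 179.19100952148438), 74.41272735595703) max rx -0.01659083722522033
side 681 ((667.8369750976562, -108.90031433105469), (150.90760803222656, 179.58575439453125), 74.45932006835938) max rx -0.01758571950839395
[281.1, 264.0] 0.77 [ 0.5871 -0.0875  0.08  ]
[ 0.5599451  -0.07809835  0.14463305]
```

View pics/wrist34.png

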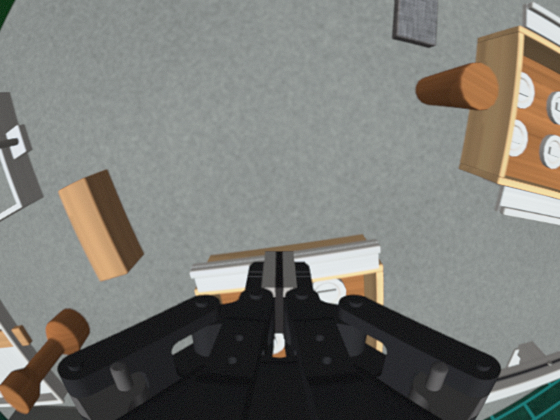

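```bash
python3 -m pendant '[{"x":17,"y":-57,"z":0,"turn":0},{"x":17,"y":-58,"z":0,"turn":0},{"x":0,"y":0,"z":-50,"turn":0},{"x":0,"y":0,"z":-48,"turn":0},{"x":0,"y":0,"z":0,"turn":0}]'; python3 -m pendant '[{"x":1.6,"y":5.8,"z":0,"turn":0},{"x":1.6,"y":5.8,"z":0,"turn":0},{"x":1.6,"y":5.8,"z":0,"turn":0},{"x":1.6,"y":5.8,"z":0,"turn":0}]'; cat >> h.py <<'E'
def fitS(cx=.67,cy=-.107):
  for n in ('scene','side'):
    p=read_camera(n); P,ok=cloud(p); o=get_obs()['tool_pos']
    m=ok&(np.hypot(P[...,0]-cx,P[...,1]-cy)<.14)&(P[...,2]>.062)&(P[...,2]<.09)
    rx=(P[...,0]-.806)*.914-(P[...,1]+.071)*.405
    m&=(rx<-.0125)&(np.hypot(P[...,0]-o[0],P[...,1]-o[1])>.055)
    m=cv2.erode(m.astype(np.uint8),np.ones((2,2)))>0
    print(n,m.sum(),cv2.minAreaRect((P[m][:,:2]*1000).astype(np.float32)), 'max rx',np.percentile(rx[m],99))
  return p
E
python3 -c "
from h import *
p=fitS(); c=p['pixels'][120:260,140:320]; save({'pixels':cv2.resize(c,None,fx=4,fy=4,interpolation=2)},'side35c.png')"
```

```text
time: 35.67
tool_pos: [0.5891, -0.1917, 0.0406]
orientation: [0.207, 0.978, 0.0, -0.005]
ft_force: [-1.5, 0.1, 0.6]
opening: -0.0004
time: 36.17
tool_pos: [0.6002, -0.17, 0.0469]
orientation: [0.207, 0.978, -0.001, 0.001]
ft_force: [-1.7, -3.2, 2.5]
opening: 0.0
scene 1160 ((676.139404296875, -96.69835662841797), (149.28102111816406, 179.79190063476562), 71.07791900634766) max rx -0.01679418271656379
side 635 ((673.4955444335938, -99.04551696777344), (149.54441833496094, 179.1646270751953), 70.52696228027344) max rx -0.01925815211641573
```

View pics/side35c.png

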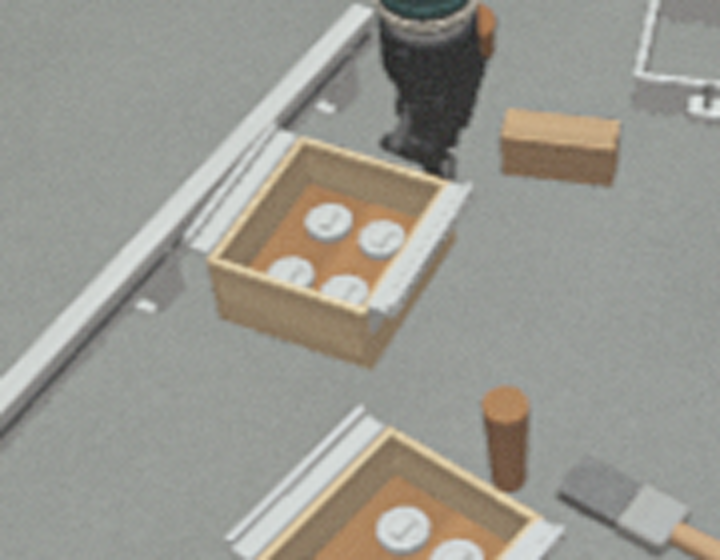

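```bash
python3 -m pendant '[{"x":1.8,"y":5.7,"z":0,"turn":0},{"x":1.8,"y":5.7,"z":0,"turn":0},{"x":0,"y":0,"z":0,"turn":0}]'; 
python3 -c "
from h import *
p=fitS(.675,-.097)"
```

```text
time: 36.65
tool_pos: [0.6036, -0.1566, 0.0454]
orientation: [0.206, 0.978, 0.001, 0.0]
ft_force: [-0.5, -0.0, -0.1]
opening: -0.0003
scene 1163 ((682.5137329101562, -88.07904052734375), (149.885498046875, 177.6363983154297), 67.3639907836914) max rx -0.017505261609471176
side 645 ((679.48876953125, -90.76524353027344), (152.0384979248047, 179.514404296875), 68.59640502929688) max rx -0.018690841789880962
```

```bash
python3 -m pendant '[{"x":-4,"y":-14,"z":0,"turn":0},{"x":0,"y":0,"z":50,"turn":0},{"x":0,"y":0,"z":50,"turn":0},{"x":-20,"y":60,"z":0,"turn":0},{"x":-10,"y":62,"z":0,"turn":0}]' 60; python3 -m pendant '[{"x":0,"y":4,"z":-40,"turn":0},{"x":0,"y":0,"z":-43,"turn":0},{"x":0,"y":0,"z":0,"turn":0}]'; python3 -c "
from h import *
w=read_camera('wrist'); save(w,'wrist36.png')"
```

```text
time: 37.38
tool_pos: [0.5692, -0.0517, 0.1464]
orientation: [0.209, 0.978, 0.0, 0.001]
ft_force: [0.8, 0.5, -0.0]
opening: 0.0598
time: 37.75
tool_pos: [0.5669, -0.0477, 0.0598]
orientation: [0.207, 0.978, -0.001, -0.003]
ft_force: [-0.3, -1.1, -0.1]
opening: 0.0602
```

View pics/wrist36.png

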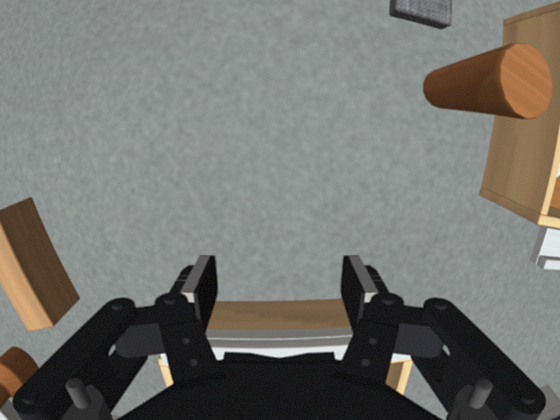

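```bash
python3 -m pendant '[{"x":6.4,"y":-2.8,"z":0,"turn":0},{"x":5.5,"y":-2.4,"z":0,"turn":0},{"x":0,"y":0,"z":0,"turn":0}]'; python3 -m pendant '[{"x":3.7,"y":-1.6,"z":0.3,"turn":0},{"x":3.7,"y":-1.6,"z":0.3,"turn":0},{"x":0,"y":0,"z":0,"turn":0}]'; python3 -m pendant '[{"x":3.7,"y":-1.6,"z":0.5,"turn":0},{"x":0,"y":0,"z":0,"turn":0}]'
```

```text
time: 38.17
tool_pos: [0.5829, -0.0528, 0.0638]
orientation: [0.207, 0.978, 0.0, 0.001]
ft_force: [-0.7, -0.7, 0.1]
opening: 0.0601
time: 38.55
tool_pos: [0.5891, -0.0553, 0.0632]
orientation: [0.207, 0.978, 0.0, 0.0]
ft_force: [-1.1, 0.4, -0.5]
opening: 0.0596
time: 38.8
tool_pos: [0.5927, -0.0569, 0.0635]
orientation: [0.207, 0.978, 0.0, -0.0]
ft_force: [-0.7, 1.4, -1.5]
opening: 0.0598
```

```bash
python3 -m pendant '[{"x":3.7,"y":-1.6,"z":0.3,"turn":0},{"x":3.7,"y":-1.6,"z":0.3,"turn":0},{"x":0,"y":0,"z":0,"turn":0}]'; python3 -m pendant '[{"x":3.7,"y":-1.6,"z":0.3,"turn":0},{"x":0,"y":0,"z":0,"turn":0}]'; python3 -c "
from h import *
p=fitS(.685,-.09);w=read_camera('wrist'); save(w,'wrist37.png'); c=p['pixels'][120:260,140:320]; save({'pixels':cv2.resize(c,None,fx=4,fy=4,interpolation=2)},'side37c.png')"
```

```text
time: 39.17
tool_pos: [0.5943, -0.0564, 0.0633]
orientation: [0.206, 0.979, 0.0, -0.007]
ft_force: [-15.6, 7.5, 10.9]
opening: 0.0602
time: 39.42
tool_pos: [0.5944, -0.0564, 0.0632]
orientation: [0.205, 0.979, 0.0, -0.011]
ft_force: [-24.9, 11.7, 16.3]
opening: 0.06
scene 876 ((686.8704833984375, -90.0767593383789), (150.40890502929688, 175.40174865722656), 67.13986206054688) max rx -0.014978444674029725
side 436 ((683.6206665039062, -94.78772735595703), (151.96969604492188, 179.32664489746094), 66.06057739257812) max rx -0.013091990682426342
```

View pics/wrist37.png

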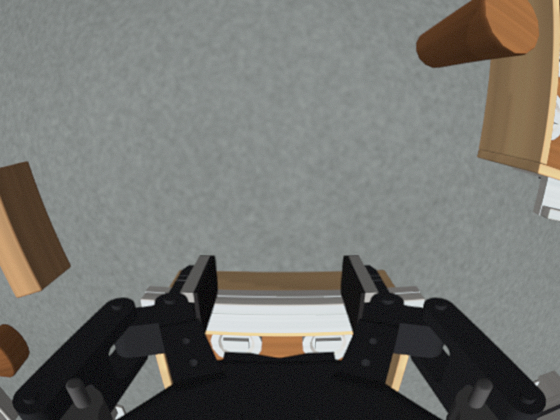

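View pics/side37c.png

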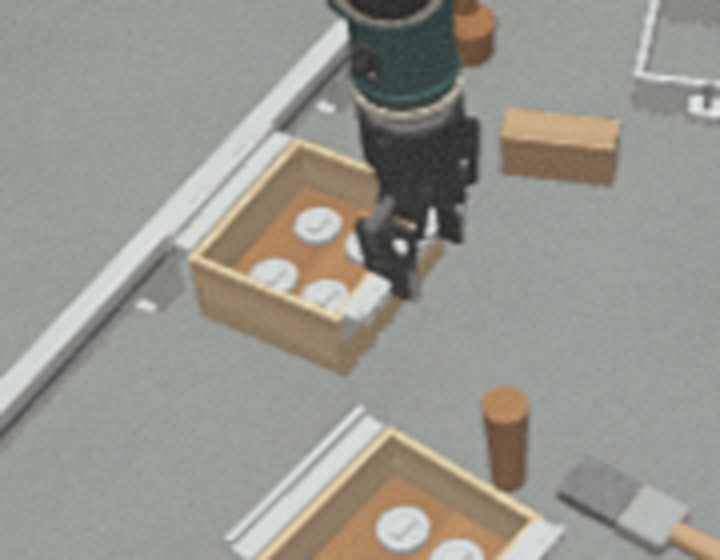

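Flush: the push stalls at 27 N and both fingers bear on the pull. Retreating gently, then a check.

```bash
python3 -m pendant '[{"x":-3.5,"y":1.6,"z":0,"turn":0},{"x":-3.5,"y":1.6,"z":0,"turn":0},{"x":-5,"y":2.2,"z":0,"turn":0},{"x":-14,"y":6,"z":0,"turn":0},{"x":-14,"y":6,"z":0,"turn":0}]'; python3 -m pendant '[{"x":-10,"y":4,"z":50,"turn":0},{"x":0,"y":0,"z":60,"turn":0},{"x":-20,"y":0,"z":40,"turn":0},{"x":0,"y":0,"z":0,"turn":0}]'; python3 -c "
from h import *
p=fitS(.685,-.09)
print('left'); lip(.585,.196,-31)
s=read_camera('scene'); save(s,'scene38.png'); c=s['pixels'][130:270,120:300]; save({'pixels':cv2.resize(c,None,fx=4,fy=4,interpolation=2)},'scene38c.png')
save(p,'side38.png')
for q in (s,p):
  P,ok=cloud(q); rx=(P[...,0]-.806)*.914-(P[...,1]+.071)*.405; ry=(P[...,0]-.806)*.405+(P[...,1]+.071)*.914
  for a,b in [(-.16,-.12),(-.12,-.08),(-.08,-.04),(-.04,0),(0,.04)]:
    m=ok&(ry>a)&(ry<b)&(rx>-.06)&(rx<.02)&(P[...,2]>.064)&(P[...,2]<.09)
    h,e=np.histogram(rx[m],bins=np.arange(-.05,.02,.005)); print(a,h)
for t in ['rapping_block_mid','brush_mid','sprue_pin_mid','parting_jar_mid','flask_mid','rammer_mid']:
  print(t,[(np.round(W(p,*m['pixel']),3),round(m['conf'],2)) for m in mark_of(t,p)[:2]])
"
```

```text
time: 40.2
tool_pos: [0.5631, -0.0444, 0.0648]
orientation: [0.207, 0.978, -0.0, 0.0]
ft_force: [-1.0, -0.1, -1.4]
opening: 0.0598
time: 40.7
tool_pos: [0.5343, -0.0403, 0.2182]
orientation: [0.207, 0.978, 0.0, 0.003]
ft_force: [0.2, -0.2, 0.1]
opening: 0.0599
scene 1254 ((685.2098388671875, -90.31002807617188), (152.06301879882812, 176.09310913085938), 66.1348648071289) max rx -0.015123252186865409
side 673 ((683.963134765625, -93.17630004882812), (150.55355834960938, 179.9468231201172), 66.44176483154297) max rx -0.014452243110206254
left
scene 815 size [152.  36.] yaw -30.8 front [0.664  0.1512] origin [0.5867 0.1973]
side 594 size [152.  36.] yaw -31.0 front [0.6613 0.1474] origin [0.5842 0.1937]
-0.16 [ 7  6 12 15 12 14 10 13 26 27 27 30  2  0]
-0.12 [ 0  0 14 27 26 30 25 31 28 32 31 29  1  0]
-0.08 [ 0  0 17 26 31 30 32 31 32 30 32 29  3  0]
-0.04 [ 0  0 19 32 34 32 34 33 31 33 34 36  1  0]
0 [ 6  7  6  8  4  5  6 12 33 36 35 36  2  0]
-0.16 [ 5  3 11 12 11  9 12 17 14 11 13 11  2  0]
-0.12 [ 0  0 15 17 14 12 26 21  7 15 13 16  0  0]
-0.08 [ 0  2 16 22 12 17 20 20 11 15 17 12  0  0]
-0.04 [ 1  1 19 25 15 14 32 22 13 15 13 13  5  0]
0 [ 3  2  3  1  0  0  0 16 31 16 13 13  2  0]
rapping_block_mid [(array([ 0.519, -0.227,  0.043]), 0.91)]
brush_mid [(array([0.396, 0.142, 0.013]), 0.98)]
sprue_pin_mid [(array([0.518, 0.099, 0.068]), 0.52)]
parting_jar_mid [(array([0.447, 0.438, 0.095]), 0.68), (array([ 0.688, -0.066,  0.031]), 0.54)]
flask_mid [(array([ 0.398, -0.382,  0.001]), 0.62), (array([0.657, 0.145, 0.077]), 0.45)]
rammer_mid [(array([0.444, 0.438, 0.099]), 0.47), (array([ 0.552, -0.01 ,  0.384]), 0.41)]
```

View pics/scene38c.png

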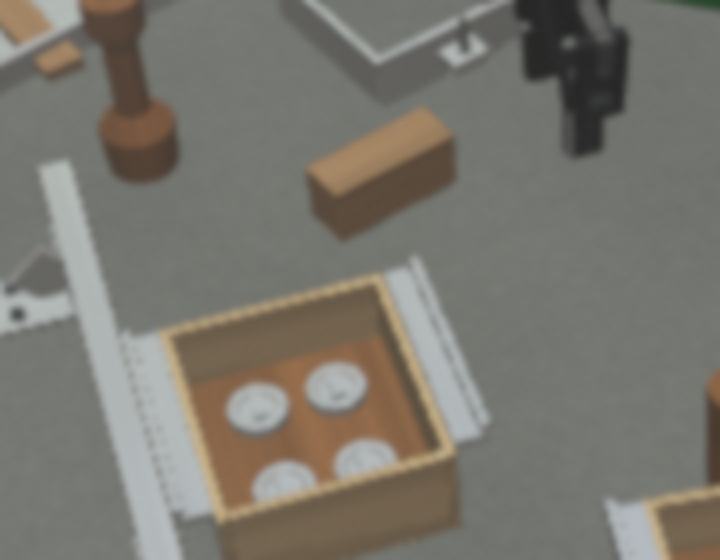

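View pics/side38.png

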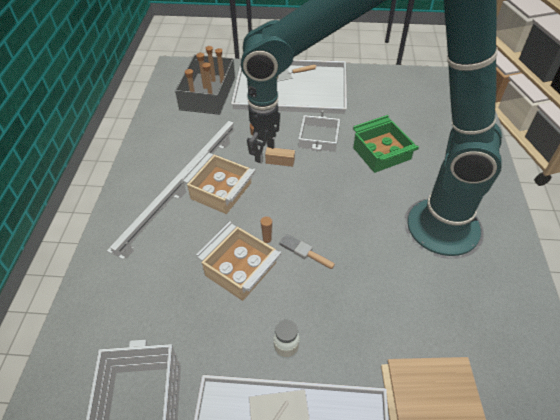

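```bash
python3 -c "
from workcell import *
print(hand_in())"
```

```text
the job is handed in; nothing more can be done
None
```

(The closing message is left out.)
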